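# Reload the bandage dispenser and pin its retaining bar

### The arm

A 6-joint arm with a two-finger parallel gripper is mounted at the origin on a cart in front of the work surface, level with it; the furniture and walls round the work are solid. World frame = base frame: x ahead of the robot, y to its left, z up, the work surface at z = 0. Lengths are in m, angles in rad, forces in N, time in s.
With the tool pointing down it reaches from about 0.25 to 0.725 m from the base axis. Payload 9.7 kg.
Tool frame: the origin (TCP) lies midway between the tips of the shut fingers; the grasp point (between the pads) lies 19 mm behind it; z points along the fingers, y is the line along which they close (so a half turn about z gives the same grasp; the last joint's range is limited). The gripper opens to 85 mm and grips with 20 to 120 N. Pads are 22 mm wide; open, the fingers measure 114 mm over their backs; the gripper's body (76 mm by 85 mm) begins 54 mm behind the grasp point. The pads swing forward as they close: fully open they stand 13 mm farther back than shut.
Start: joints at [-1.264, 0.087, 0.176, 1.66, 0, 1.571], TCP at [0.166, -0.524, 0.231] pointing down, gripper open.
Joint ranges: [-3.13, 3.13], [-0.85, 1.81], [-1.15, 1.24], [-2.2, 2.28], [-1.44, 1.52], [-3.14, 3.14]. Speed limits (rad/s): [2.22, 2.22, 2.57, 3.14, 3.14, 3.14].

### API

Orientations are given as a 3x3 rotation matrix whose columns are the frame's x, y, z axes.
In Python, from plant import r gives the robot as it stands. The module is installed in compiled form; this text tells all that it offers.
- The arm moves only by the shell command python3 -m inch 'ROWS' [OPENING] [FORCE]. ROWS is JSON, a list that holds one entry, the list of rows, each a list of 6 numbers: the shift along the tool's x, y, z in m, then the turn, a rotation vector about the tool's x, y, z in degrees. A call has 1 to 5 rows; each row shifts and turns the commanded pose from where the row before left it, along the tool's axes as they then stand; what a row does not reach is not made up. A row lasts 1/10 s, in which the tool goes at most 50 mm and 8.59 degrees, less where a joint would pass 70% of its speed; a pose out of reach is approached as far as the arm can. A call with a gripper value outside its range is refused whole. OPENING is the opening, from 0 (shut) to 1 (fully open), set as the call begins (- or left out, the last holds). The fingers move at their own pace and stop on an object; FORCE is the grip in N (left out, the last holds). Time passes only in rows, so rows that do not move let the fingers close. It gives the time, the measured TCP pose, the force, the opening and the grip force at its end, in the units of the state.
- r.sense(): the state, without advancing time (a new reading comes with each control period).
- r.camera(name): name is "side" or "top"; returns (picture, depth): 420x560x3 uint8, red, green, blue; 420x560 float32, m along the optical axis (not along the pixel's ray), 0 where there is no reading.
- r.camera_info(name): a dict with "fovy" (degrees; the focal length in pixels is half the picture's height over the tangent of half this angle, whatever the lens; pixels are square), "cx", "cy" (the principal point, pixels), "k1" (the pictures are not rectified: a ray, as slopes to the right and down, at radius r is drawn at 1 + k1 r^2 times it, then the intrinsics apply), "rvec" (rotation vector, rad) and "tvec" (3), from world to camera coordinates, as OpenCV has them. Camera axes: x right, y down, z forward; pixel columns grow to the right and rows downward; lengths in m; the calibration is good to about 2 mm. A picture is of the moment at which its call begins. camera_info takes no time and is no camera call.
- r.job_done(): hands the job in; it is judged then, once.
The state is a dict: "time_s": time; "q": joint angles; "joint_velocities": joint speeds; "effort": joint torques, N m; "position": TCP position; "eef_rot": TCP orientation; "contact_force": force on the tool from outside, world axes, zero at the start; "moment": the same for the moment, N m; "opening": finger opening in m; "grasp_force": force on a finger pad.
Only numpy, scipy, OpenCV 4.12 (cv2) and the standard library are available. Lean on these libraries where they do the work, as an engineer would, in place of code of your own. Each camera call takes 0.05 s, during which the arm holds its last target. There are 200 camera calls.

### The job

Reload the bandage dispenser: take every empty cardboard core off its spindles and leave it in the green tray, and put every bandage roll all the way down on a spindle of its own. Then lay the retaining bar over the spindles, its knuckle on top of the hinge barrel and its plain end down in the fork, and push the red-headed hinge pin fully home through both knuckles until its flange sits on the bar. Leave the bottles behind where they stand.

Things in the scene. Friction and masses are not known exactly. Their poses are not given: they have to be found in the camera images.
- dispenser: Bandage dispenser, fixed to the worktop: a blue plate 92 (x) x 310 (y) x 8 mm with three upright steel spindles in a row along its y (at y = -72, 0 and +72 mm), an aluminium hinge barrel at y = +130 mm and a blue fork at y = -120 mm, all at x = 0. Origin on the worktop (plate's underside), z up, y along the row towards the hinge barrel.
- spindle_1 (a point): Foot of the spindle next to the fork, on the plate's top (8 mm above the worktop). Each spindle is 14 mm thick and 56 mm tall, its last 8 mm a cone down to 5 mm. Axes as the dispenser's.
- spindle_2 (a point): Foot of the middle spindle, as spindle_1.
- spindle_3 (a point): Foot of the spindle next to the hinge barrel, as spindle_1.
- hinge (a point): Centre of the mouth of the hinge barrel, the dispenser's own knuckle: an upright tube 32 mm across whose flat top is 72 mm above the worktop, bore 13 mm, 64 mm deep. A sprung ball catch 17 mm below the mouth presses on the pin from one side, so the pin has to be pushed past it (about 4 to 8 N). Axes as the dispenser's.
- fork (a point): Centre of the fork's seat, 72 mm above the worktop, level with the barrel's top. Two prongs 26 mm apart along the dispenser's x stand 14 mm above the seat, and flared tips, 40 mm apart at the top, reach 20 mm above it; the fork is 18 mm long along y and open along y.
- bar: Loose aluminium retaining bar, lying flat the right way up: strap 20 mm wide (x), 8 mm thick, from y = -136 to +118 mm, with a knuckle (ring 32 mm across, 20 mm tall, bore 13 mm) at y = +130 mm. A yellow grip 14 mm wide (x), 60 mm long (y) stands on its middle, from 8 to 40 mm above the underside. Origin at the middle of the underside (below the yellow grip), y towards the knuckle, z up. 0.16 kg.
- bar_bore (a point): Centre of the bore of the bar's knuckle, at the underside (bar's y = +130 mm). Belongs over point hinge, the bar's underside on the barrel's top.
- bar_end (a point): Point on the underside of the bar's plain end (bar's y = -120 mm). Belongs on point fork.
- pin: Steel hinge pin with a red cylindrical head, standing head up in the grey stand: shank 11 mm thick and 46 mm long, its lowest 8 mm tapered to 6 mm; then a flange 22 mm across and 3 mm thick; then the red head, 15 mm across and 31 mm tall; 80 mm in all, 0.05 kg. Origin at the foot of the shank, z up through the head.
- pin_flange (a point): Centre of the underside of the pin's flange, 46 mm above its foot. With the pin home it sits 20 mm above point hinge, on the bar's knuckle.
- pin_stand: Fixed grey block 50 x 50 x 50 mm with a 14 mm hole in the middle of its top, in which the pin stands, its flange on the block's top. Origin at the centre of the underside.
- tray: Fixed green open tray 110 (x) x 130 (y) x 40 mm, walls 4 mm, for the empty cores. Origin at the centre of the underside.
- roll_1: Blue bandage roll standing on its end: 52 mm across, 50 mm tall, with a 20 mm hole right through. Origin at the centre of the underside, z up. 0.06 kg. One roll may be absent.
- roll_2: Green bandage roll standing on its end: 52 mm across, 50 mm tall, with a 20 mm hole right through. Origin at the centre of the underside, z up. 0.06 kg. One roll may be absent.
- roll_3: Red bandage roll standing on its end: 52 mm across, 50 mm tall, with a 20 mm hole right through. Origin at the centre of the underside, z up. 0.06 kg. One roll may be absent.
- core_1: Empty brown cardboard core on spindle_1 at the start: tube 28 mm across, 50 mm tall, 20 mm hole. Origin at the centre of its underside. 0.015 kg. One of the three cores may be absent.
- core_2: Empty brown cardboard core on spindle_2 at the start: tube 28 mm across, 50 mm tall, 20 mm hole. Origin at the centre of its underside. 0.015 kg. One of the three cores may be absent.
- core_3: Empty brown cardboard core on spindle_3 at the start: tube 28 mm across, 50 mm tall, 20 mm hole. Origin at the centre of its underside. 0.015 kg. One of the three cores may be absent.
- vial: Bystander: small brown bottle with a blue cap, 32 mm across, 62 mm tall, behind the dispenser on the left. Origin at the centre of the underside.
- brown_bottle: Bystander: brown bottle with a white cap, 45 mm across, 93 mm tall, behind the dispenser on the right. Origin at the centre of the underside.

How it is judged:
By the outcome, as a careful person would: the job done as asked, in the order asked, and still so for the second after the job is handed in, with the robot touching nothing.
Of core_1, core_2, core_3 only 2 to 3 are there at a start; the rules pass over those that are not, and their reading is None.
Of roll_1, roll_2, roll_3 only 2 to 3 are there at a start; the rules pass over those that are not, and their reading is None.
At some moment in a run one of roll_1, roll_2, roll_3 may be knocked a few centimetres aside while the robot is not near it.
It also fails if it takes over 210 s, if anything falls off the work surface, if the arm or the gripper's body presses on something with over 40 N, if the wrist force passes 120 N, or if a joint passes its speed limit or range.

## Working session

There is one attempt and no reset: what is moved stays moved. The work goes in short steps, Python scripts to look and compute and a shell command to move; the robot and the scene stay as the last step left them, time stands still between calls to the robot, and variables do not carry over. Pictures are saved under pics/ and viewed, at most 14 in all, crops included, and the job is handed in when it is done.

```bash
mkdir -p pics; ls
cat > h.py <<'E'
import numpy as np, cv2
from plant import r
def cam(n):
    i=r.camera_info(n); f=210/np.tan(np.radians(i['fovy'])/2)
    R=cv2.Rodrigues(np.array(i['rvec'],float))[0]; t=np.array(i['tvec'],float).ravel()
    return i,f,R,t
def ray(n,u,v):
    i,f,R,t=cam(n); K=np.array([[f,0,i['cx']],[0,f,i['cy']],[0,0,1.]])
    p=cv2.undistortPoints(np.array([[[u,v]]],float),K,np.array([i['k1'],0,0,0,0.]))[0,0]
    # distortion defined as forward model 1+k1 r^2 (OpenCV)
    return -R.T@t, R.T@np.array([p[0],p[1],1.])
def plane(n,u,v,z):
    o,d=ray(n,u,v); return o+d*(z-o[2])/d[2]
def cloud(n,D):
    i,f,R,t=cam(n); K=np.array([[f,0,i['cx']],[0,f,i['cy']],[0,0,1.]])
    v,u=np.mgrid[:420,:560]; uv=np.stack([u,v],-1).reshape(-1,1,2).astype(float)
    p=cv2.undistortPoints(uv,K,np.array([i['k1'],0,0,0,0.]))[:,0]
    P=np.c_[p,np.ones(len(p))]*D.reshape(-1,1)
    return ((P-t)@R).reshape(420,560,3)
def shot(tag):
    out={}
    for n in('top','side'):
        im,D=r.camera(n); cv2.imwrite(f'pics/{tag}_{n}.png',im[...,::-1]); np.savez(f'pics/{tag}_{n}.npz',im=im,D=D); out[n]=(im,D)
    return out
E
python3 - <<'E'
from h import *
shot('a')
for n in('top','side'):
    i,f,R,t=cam(n); print(n,i,f,-R.T@t)
s=r.sense(); print(s)
E
```

```text
pics
top {'fovy': 55.19507847511056, 'cx': 280.609723621097, 'cy': 209.48963107365438, 'k1': -0.09552594826759878, 'rvec': array([ 2.15750062, -2.19701435,  0.04950108]), 'tvec': array([0.03421708, 0.6296015 , 1.09924596])} 401.7349740142199 [ 5.55408973e-01 -1.48811508e-04  1.13904846e+00]
side {'fovy': 55.695755804414276, 'cx': 279.45630446440407, 'cy': 214.24395259604415, 'k1': -0.016574643765866176, 'rvec': array([ 0.18027209, -2.67518597,  1.54196926]), 'tvec': array([0.6149869 , 0.11069622, 0.99998706])} 397.4949668854801 [0.51849123 0.88091867 0.58786546]
{'time_s': 0.1, 'q': array([-1.26400542e+00,  8.73616354e-02,  1.75207531e-01,  1.65976373e+00,
        1.96117816e-05,  1.57083420e+00]), 'joint_velocities': array([ 2.18558594e-05,  6.82558447e-04,  2.45336030e-03,  2.66119722e-03,
        9.88922631e-04, -7.81972662e-04]), 'effort': array([ 9.08831043e-05, -5.21561372e+01,  4.65652049e+01,  1.60157861e-02,
       -5.41572308e-05,  1.59085494e-05]), 'position': array([ 0.16604691, -0.52413148,  0.23067483]), 'eef_rot': array([[ 9.53319069e-01,  3.01964650e-01, -3.19998816e-04],
       [ 3.01964819e-01, -9.53318463e-01,  1.07505987e-03],
       [ 1.95692972e-05, -1.12150346e-03, -9.99999371e-01]]), 'contact_force': array([ 0.68521975, -0.47750237,  0.58243781]), 'moment': array([-0.05306178,  0.0289969 ,  0.0234589 ]), 'grasp_force': 0.0, 'opening': 0.08531627335581578}
```

View pics/a_top.png

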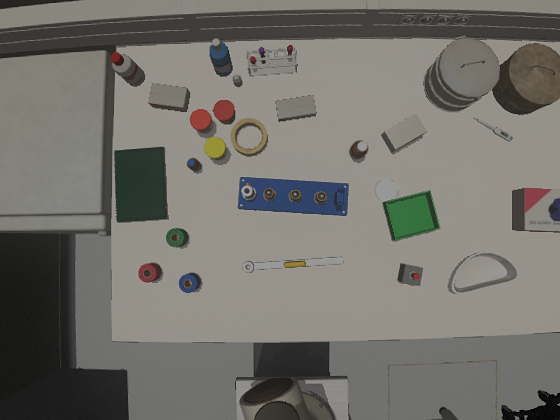

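View pics/a_side.png

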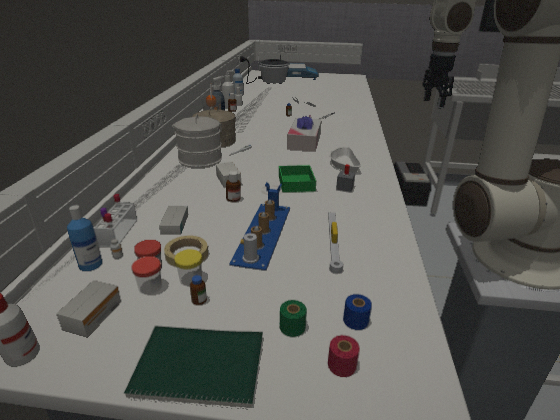

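The top view shows the cores at about (269,194), (295,196) and (321,198), and the barrel at (248,191) with the fork at (341,199). The rolls are green (176,237), red (149,272) and blue (190,283). The bar runs from (248,267) to (343,261), the pin stand is at (410,274) and the tray at (411,215). The side view agrees: three cores, three rolls.

```bash
cat > m.py <<'E'
from h import *
def blob(C,box,z0,z1,hsv=None,im=None):
    x0,x1,y0,y1=box
    m=(C[...,0]>x0)&(C[...,0]<x1)&(C[...,1]>y0)&(C[...,1]<y1)&(C[...,2]>z0)&(C[...,2]<z1)
    return m
if __name__=='__main__':
    import sys
    tag=sys.argv[1]
    for n in('top','side'):
        d=np.load(f'pics/{tag}_{n}.npz'); C=cloud(n,d['D']); H=cv2.cvtColor(d['im'],cv2.COLOR_RGB2HSV)
        T=np.load(f'pics/a_top.npz'); CT=cloud('top',T['D'])
        print(n)
        for name,(u,v),z0,z1,rad in [('table',(220,320),-.02,.02,.02),('barrel',(248,191),.062,.085,.025),('core3',(269,194),.050,.0605,.02),('core2',(295,196),.050,.0605,.02),('core1',(321,198),.050,.0605,.02),('sp3',(269,194),.061,.07,.02),('fork',(341,199),.06,.1,.03),('green',(176,237),.044,.056,.035),('red',(149,272),.044,.056,.035),('blue',(190,283),.044,.056,.035),('knuckle',(248,267),.012,.03,.03),('barall',(295,264),.004,.05,.16),('grip',(295,264),.03,.05,.05),('stand',(410,274),.04,.056,.045),('pinhead',(412,274),.07,.1,.03),('tray',(411,215),.03,.05,.1)]:
            c=plane('top',u,v,(max(z0,0)+z1)/2)
            m=blob(C,(c[0]-rad,c[0]+rad,c[1]-rad,c[1]+rad),z0,z1)
            P=C[m]
            if len(P)<3: print(name,'few',len(P),c); continue
            (cx,cy),(w,h),a=cv2.minAreaRect(P[:,:2].astype(np.float32)*1000)
            print(f'{name:8s} n={len(P):4d} mean',(P.mean(0)*1000).round(1),'medz',(np.median(P[:,2])*1000).round(1),'rect',round(cx,1),round(cy,1),round(w,1),round(h,1),round(a,1))
        m=(H[...,0]>100)&(H[...,0]<125)&(H[...,1]>120)
        m=m&blob(C,(.3,.8,-.3,.3),-.005,.02)
        nn,L,st,ce=cv2.connectedComponentsWithStats(m.astype(np.uint8))
        k=1+st[1:,4].argmax(); P=C[L==k]
        print('plate',st[k],cv2.minAreaRect(P[:,:2].astype(np.float32)*1000),np.median(P[:,2]))
E
python3 m.py a
```

```text
top
table    n= 196 mean [323.1 198.7  -1. ] medz -1.0 rect 323.8 198.7 37.9 39.9 89.1
barrel   n=  99 mean [679.6 112.3  70.8] medz 71.0 rect 679.8 112.6 30.3 30.4 43.4
core3    n=  57 mean [675.   54.2  56.6] medz 57.0 rect 674.4 54.1 24.7 24.6 0.4
core2    n=  56 mean [668.4 -16.9  56.5] medz 56.7 rect 668.2 -17.4 25.4 25.6 23.8
core1    n=  58 mean [663.2 -87.3  56.7] medz 56.9 rect 663.0 -87.6 25.5 25.5 62.2
sp3      n=   9 mean [674.   53.9  62.8] medz 62.5 rect 671.0 53.0 16.6 6.0 20.8
fork     n= 124 mean [ 659.4 -136.    78.1] medz 73.8 rect 658.0 -136.3 17.9 43.2 84.8
green    n= 247 mean [557.  313.3  49.2] medz 49.3 rect 558.1 313.5 51.0 49.4 89.1
red      n= 255 mean [461.8 391.5  49.7] medz 49.7 rect 461.8 391.2 50.4 52.5 28.1
blue     n= 246 mean [432.6 278.6  49.5] medz 49.5 rect 432.3 278.3 49.5 50.7 0.3
knuckle  n=  89 mean [472.4 117.3  18.6] medz 18.7 rect 472.2 117.2 29.4 31.2 45.0
barall   n=1348 mean [541.1 -22.1  10.5] medz 7.3 rect 480.7 -13.4 315.7 312.4 0.0
grip     n= 117 mean [479.8 -12.6  38. ] medz 38.1 rect 479.5 -12.9 14.4 58.1 3.4
stand    n= 313 mea
[... 1196 characters left out ...]
49.6 rect 429.5 280.0 50.7 49.9 64.7
knuckle  n= 113 mean [471.  120.1  18.1] medz 18.6 rect 471.1 117.6 28.2 31.7 0.4
barall   n= 913 mean [541.9   6.5  12.2] medz 8.1 rect 547.3 -9.2 182.5 309.4 0.0
grip     n=  81 mean [477.7  -5.7  38. ] medz 38.6 rect 477.6 -10.8 14.2 58.9 3.9
stand    n= 132 mean [ 443.6 -322.5   48.4] medz 49.4 rect 442.3 -331.5 56.8 50.8 78.6
pinhead  n=  23 mean [ 442.1 -327.2   78.5] medz 79.4 rect 441.9 -327.7 11.3 13.9 88.9
tray     n= 238 mean [ 603.8 -334.8   35.9] medz 36.2 rect 606.6 -340.1 110.2 136.7 13.5
plate [ 230  206   60   64 1025] ((667.2628784179688, -8.154998779296875), (303.8058166503906, 90.52204895019531), 85.23979187011719) 0.007593235646153107
```

```bash
cat > go.py <<'E'
# go.py x y z yaw(deg of tool y axis) -> shift in tool axes AFTER the turn, turn about tool z
import sys
from h import *
def go(x,y,z,yaw):
    s=r.sense(); R=np.array(s['eef_rot']); p=np.array(s['position'])*1000
    a=np.degrees(np.arctan2(R[1,1],R[0,1])); t=-(yaw-a); yr=np.radians(yaw)
    ty=np.array([np.cos(yr),np.sin(yr),0]); tz=np.array([0,0,-1.]); tx=np.cross(ty,tz)
    d=np.array([x,y,z])-p
    print('t',round(s['time_s'],1),'tool',p.round(1),'yaw',round(a,2),'tilt',R[:2,2].round(4),'open',round(s['opening']*1000,1),'grip',round(s['grasp_force'],1),'F',np.round(s['contact_force'],1))
    print('  -> shift mm',(d@tx).round(1),(d@ty).round(1),(d@tz).round(1),'turn z',round((t+180)%360-180,2))
if __name__=='__main__':
    a=[float(v) for v in sys.argv[1:]]
    for i in range(0,len(a),4): go(*a[i:i+4])
E
python3 -m inch '[[[0,0,0,0,0,-8.5],[0,0,0,0,0,-8.5],[0,0,0,0,0,-8.5],[0,0,0,0,0,-8.5]]]'
python3 -m inch '[[[0,0,0,0,0,-8.5],[0,0,0,0,0,-8.5],[0,0,0,0,0,-8.5],[0,0,0,0,0,-8],[0,0,0,0,0,0]]]'
python3 go.py 661.4 -87.6 150 -4.9
```

```text
time_s: 0.5
position: [0.1661, -0.5242, 0.2309]
eef_rot: [[0.617, 0.787, -0.0], [0.787, -0.617, 0.001], [0.0, -0.001, -1.0]]
contact_force: [0.2, -0.2, 0.1]
opening: 0.0857
grasp_force: 0.0
time_s: 1.0
position: [0.1661, -0.5242, 0.2309]
eef_rot: [[0.084, 0.996, -0.0], [0.996, -0.084, 0.001], [0.001, -0.0, -1.0]]
contact_force: [-0.3, 1.1, 0.6]
opening: 0.0854
grasp_force: 0.0
t 1.0 tool [ 166.1 -524.2  230.9] yaw -4.8 tilt [-0.0002  0.0006] open 85.4 grip 0.0 F [-0.3  1.1  0.6]
  -> shift mm 477.3 456.2 80.9 turn z 0.1
```

```bash
python3 -m inch '[[[0.034,0.033,0,0,0,0],[0.034,0.033,0,0,0,0],[0.034,0.033,0,0,0,0],[0.034,0.033,0,0,0,0],[0.034,0.033,0,0,0,0]]]' 0.6 >/dev/null
python3 -m inch '[[[0.034,0.033,0,0,0,0],[0.034,0.033,0,0,0,0],[0.034,0.033,0,0,0,0],[0.034,0.033,0,0,0,0],[0.034,0.033,0,0,0,0]]]' >/dev/null
python3 -m inch '[[[0.034,0.033,0.02,0,0,0],[0.034,0.033,0.02,0,0,0],[0.034,0.033,0.02,0,0,0],[0.034,0.027,0.02,0,0,0],[0,0,0,0,0,0]]]' |tail -6
python3 go.py 661.4 -87.6 28 -4.9
```

```text
time_s: 2.5
position: [0.6595, -0.0876, 0.1477]
eef_rot: [[0.086, 0.996, -0.006], [0.996, -0.086, 0.002], [0.001, -0.006, -1.0]]
contact_force: [-1.7, 0.1, -0.6]
opening: 0.0514
grasp_force: 0.0
t 2.5 tool [659.5 -87.6 147.7] yaw -4.94 tilt [-0.0057  0.0017] open 51.4 grip 0.0 F [-1.7  0.1 -0.6]
  -> shift mm 0.2 1.9 119.7 turn z -0.04
```

```bash
python3 -m inch '[[[0,0,0.03,0,0,0],[0,0,0.03,0,0,0],[0,0,0.03,0,0,0],[0,0,0.03,0,0,0],[0,0,0,0,0,0]]]' |grep -E 'pos|force'
python3 -m inch '[[[0,0,0,0,0,0],[0,0,0,0,0,0],[0,0,0,0,0,0],[0,0,0,0,0,0],[0,0,0,0,0,0]]]' 0.1 25
python3 go.py 661.4 -87.6 150 -4.9
```

```text
position: [0.6554, -0.0919, 0.0285]
contact_force: [-0.2, 0.1, 0.2]
grasp_force: 0.0
time_s: 3.5
position: [0.6593, -0.092, 0.0349]
eef_rot: [[0.086, 0.996, 0.003], [0.996, -0.086, -0.0], [-0.0, 0.003, -1.0]]
contact_force: [-0.3, -0.4, 5.9]
opening: 0.0273
grasp_force: 25.0
t 3.5 tool [659.3 -92.   34.9] yaw -4.94 tilt [ 0.0031 -0.0005] open 27.3 grip 25.0 F [-0.3 -0.4  5.9]
  -> shift mm 4.6 1.7 -115.1 turn z -0.04
```

```bash
python3 -m inch '[[[0,0,0,0,0,0],[0,0,0,0,0,0]]]'  |grep -E 'pos|force'
python3 -m inch '[[[0,0,-0.02,0,0,0],[0,0,-0.02,0,0,0],[0,0,0,0,0,0],[0,0,0,0,0,0],[0,0,0,0,0,0]]]'  |grep -E 'pos|force|open'
python3 -m inch '[[[0,0,0,0,0,0],[0,0,0,0,0,0]]]' |grep -E 'pos|force'
python3 go.py 661.4 -87.6 150 -4.9
```

```text
position: [0.6593, -0.092, 0.035]
contact_force: [1.5, -1.3, 6.9]
grasp_force: 25.0
position: [0.6578, -0.0917, 0.0719]
contact_force: [-0.2, 0.0, -0.9]
opening: 0.0274
grasp_force: 25.5
position: [0.6579, -0.0917, 0.0721]
contact_force: [-0.9, 0.6, 0.4]
grasp_force: 25.5
t 4.4 tool [657.9 -91.7  72.1] yaw -4.92 tilt [-0.0012  0.0002] open 27.5 grip 25.5 F [-0.9  0.6  0.4]
  -> shift mm 4.4 3.1 -77.9 turn z -0.02
```

```bash
python3 -m inch '[[[0,0,-0.03,0,0,0],[0,0,-0.03,0,0,0],[0,0,-0.03,0,0,0],[0,0,0,0,0,0],[0,0,0,0,0,0]]]'  |grep -E 'pos|force|open'
python3 - <<'E'
from h import *
o=shot('b')
for n in o:
    C=cloud(n,o[n][1]); s=r.sense(); p=s['position']
    im=o[n][0]
    H=cv2.cvtColor(im,cv2.COLOR_RGB2HSV)
    m=(abs(C[...,0]-p[0])<.07)&(abs(C[...,1]-p[1])<.07)&(C[...,2]>.10)
    P=C[m]*1000; print(n,p*1000,len(P))
    for z in range(100,330,15):
        Q=P[(P[:,2]>=z)&(P[:,2]<z+15)]
        if len(Q)>4: print(z,len(Q),Q.min(0).round(0)[:2],Q.max(0).round(0)[:2])
im=cv2.imread('pics/b_side.png')[120:300,180:380]; cv2.imwrite('pics/b_c.png',cv2.resize(im,(800,600) if 0 else (666,600),interpolation=cv2.INTER_CUBIC))
E
python3 go.py 607 -300 160 -4.9
```

```text
position: [0.6586, -0.0918, 0.1631]
contact_force: [-0.4, 0.1, -0.9]
opening: 0.0276
grasp_force: 25.6
top [657.82496246 -91.7124176  161.41300299] 7576
side [657.82496246 -91.7124176  161.41300299] 6491
130 36 [645. -87.] [669. -72.]
145 47 [645. -85.] [668. -73.]
160 86 [631. -96.] [683. -71.]
175 126 [ 630. -100.] [684. -73.]
190 67 [627. -99.] [691. -78.]
205 147 [ 611. -105.] [706. -72.]
220 147 [ 604. -109.] [713. -68.]
235 184 [ 599. -107.] [719. -68.]
250 280 [ 593. -108.] [724. -68.]
265 215 [608. -98.] [709. -69.]
280 108 [621. -89.] [695. -52.]
295 182 [621. -86.] [694. -51.]
310 181 [620. -92.] [694. -51.]
325 213 [ 620. -111.] [693. -52.]
t 5.0 tool [657.8 -91.7 161.4] yaw -4.92 tilt [-0.002   0.0003] open 27.7 grip 25.6 F [ 0.1 -0.3 -1.1]
  -> shift mm -211.9 -32.8 1.4 turn z -0.02
```

View pics/b_c.png

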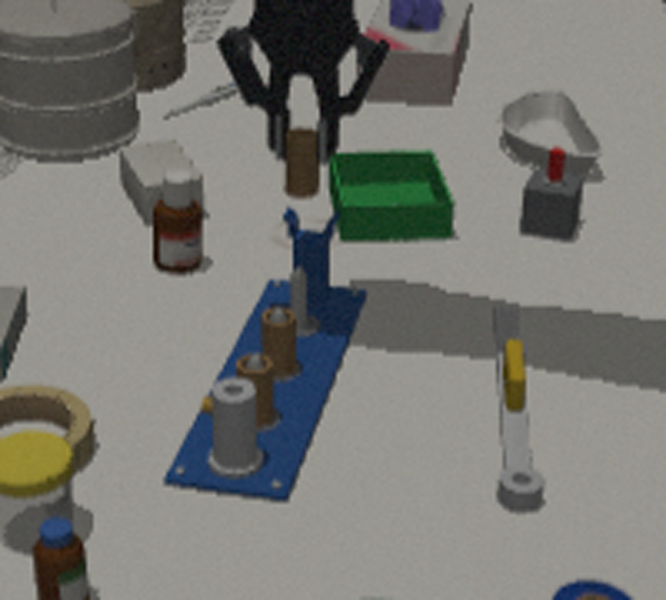

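The crop shows core 1 held clear of its spindle (at 303,160) and the bare spindle below it at (298,300). Taking it to the tray next.

```bash
python3 -m inch '[[[-0.046,-0.012,0,0,0,0],[-0.046,-0.012,0,0,0,0],[-0.046,-0.012,0,0,0,0],[-0.046,-0.012,0,0,0,0],[-0.046,-0.012,0,0,0,0]]]'  >/dev/null
python3 -m inch '[[[-0.046,-0.012,0,0,0,0],[-0.005,-0.004,0.02,0,0,0],[0,0,0.02,0,0,0],[0,0,0,0,0,0],[0,0,0,0,0,0]]]' |grep -E 'pos|force|open'
python3 go.py 605 -375 38 -4.9
```

```text
position: [0.558, -0.3647, 0.1221]
contact_force: [-0.3, -0.3, -0.5]
opening: 0.0277
grasp_force: 25.6
t 6.0 tool [ 558.  -364.7  122.1] yaw -4.91 tilt [-0.0018  0.0012] open 27.7 grip 25.6 F [-0.3 -0.3 -0.5]
  -> shift mm -6.2 47.7 84.1 turn z -0.01
```

```bash
python3 -m inch '[[[-0.006,0.024,0,0,0,0],[0,0.024,0,0,0,0],[0,0,0.03,0,0,0],[0,0,0.03,0,0,0],[0,0,0,0,0,0]]]'  |grep -E 'pos|force|open'
python3 -m inch '[[[0,0,0.02,0,0,0],[0,0,0.0,0,0,0],[0,0,0,0,0,0]]]'  |grep -E 'pos|force|open'
python3 go.py 605 -375 38 -4.9
```

```text
position: [0.6046, -0.3737, 0.0591]
contact_force: [-0.8, 0.9, -0.4]
opening: 0.0273
grasp_force: 25.6
position: [0.6062, -0.3753, 0.0448]
contact_force: [0.7, -1.4, 0.9]
opening: 0.0274
grasp_force: 25.6
t 6.8 tool [ 606.2 -375.3   44.8] yaw -4.9 tilt [ 0.001  -0.0006] open 27.4 grip 25.6 F [ 0.7 -1.4  0.9]
  -> shift mm 0.2 -1.2 6.8 turn z -0.0
```

```bash
python3 -m inch '[[[0,0,0.007,0,0,0],[0,0,0.0,0,0,0]]]'  |grep -E 'pos|force|open'
python3 -m inch '[[[0,0,0,0,0,0],[0,0,0,0,0,0],[0,0,0,0,0,0]]]' 0.47 |grep -E 'pos|force|open'
python3 -m inch '[[[0,0,-0.04,0,0,0],[0,0,-0.04,0,0,0],[0,0,-0.04,0,0,0],[0,0,0,0,0,0]]]' 0.6 |grep -E 'pos|force|open'
python3 go.py 666 -16.5 160 -4.9
```

```text
position: [0.6058, -0.3753, 0.0363]
contact_force: [0.1, 0.2, -0.2]
opening: 0.0273
grasp_force: 25.6
position: [0.6058, -0.3754, 0.0363]
contact_force: [1.1, 0.4, -0.4]
opening: 0.0403
grasp_force: 0.0
position: [0.6075, -0.3764, 0.1634]
contact_force: [0.1, -0.8, 1.1]
opening: 0.0512
grasp_force: 0.0
t 7.7 tool [ 607.5 -376.4  163.4] yaw -4.92 tilt [ 0.0083 -0.0051] open 51.2 grip 0.0 F [ 0.1 -0.8  1.1]
  -> shift mm 363.6 27.6 3.4 turn z -0.02
```

```bash
python3 -m inch '[[[0.045,0,0,0,0,0],[0.045,0,0,0,0,0],[0.045,0.005,0,0,0,0],[0.045,0.005,0,0,0,0],[0.045,0.005,0,0,0,0]]]'  >/dev/null
python3 -m inch '[[[0.045,0.005,0,0,0,0],[0.045,0.005,0,0,0,0],[0.045,0.003,0,0,0,0],[0.004,0,0,0,0,0],[0,0,0,0,0,0]]]'  |grep -E 'pos|force|open'
python3 go.py 666 -16.5 34 -4.9
```

```text
position: [0.6649, -0.0137, 0.1557]
contact_force: [0.1, -0.9, -0.4]
opening: 0.0515
grasp_force: 0.0
t 8.7 tool [664.9 -13.7 155.7] yaw -4.78 tilt [-0.0003 -0.0002] open 51.5 grip 0.0 F [ 0.1 -0.9 -0.4]
  -> shift mm -2.7 1.3 121.7 turn z 0.12
```

```bash
python3 -m inch '[[[-0.003,0.001,0.03,0,0,0],[0,0,0.03,0,0,0],[0,0,0.03,0,0,0],[0,0,0.03,0,0,0],[0,0,0,0,0,0]]]' |grep -E 'pos|force'
python3 go.py 666 -16.5 34 -4.9
python3 -m inch '[[[0,0,0,0,0,0],[0,0,0,0,0,0],[0,0,0,0,0,0],[0,0,0,0,0,0],[0,0,0,0,0,0]]]' 0.1 25 |grep -E 'pos|force|open'
python3 -m inch '[[[0,0,-0.03,0,0,0],[0,0,-0.03,0,0,0],[0,0,-0.03,0,0,0],[0,0,-0.03,0,0,0],[0,0,0,0,0,0]]]'  |grep -E 'pos|force|open'
python3 go.py 600 -340 160 -4.9
```

```text
position: [0.6628, -0.0198, 0.0312]
contact_force: [-1.0, 0.1, -0.6]
grasp_force: 0.0
t 9.2 tool [662.8 -19.8  31.2] yaw -5.03 tilt [-0.0073 -0.    ] open 51.6 grip 0.0 F [-1.   0.1 -0.6]
  -> shift mm 3.6 2.9 -2.8 turn z -0.13
position: [0.6667, -0.0183, 0.0379]
contact_force: [1.2, -1.0, 6.2]
opening: 0.0272
grasp_force: 25.1
position: [0.6673, -0.0181, 0.1615]
contact_force: [-0.3, 0.5, 0.1]
opening: 0.0272
grasp_force: 24.8
t 10.2 tool [667.3 -18.1 161.5] yaw -4.91 tilt [ 0.0074 -0.0002] open 27.2 grip 24.8 F [-0.3  0.5  0.1]
  -> shift mm -326.5 -39.6 1.5 turn z -0.01
```

```bash
python3 -m inch '[[[-0.044,-0.005,0,0,0,0],[-0.044,-0.005,0,0,0,0],[-0.044,-0.005,0,0,0,0],[-0.044,-0.005,0,0,0,0],[-0.044,-0.005,0,0,0,0]]]'  >/dev/null
python3 -m inch '[[[-0.044,-0.005,0,0,0,0],[-0.044,-0.005,0,0,0,0],[-0.018,-0.005,0.03,0,0,0],[0,0,0.03,0,0,0],[0,0,0,0,0,0]]]' |grep -E 'pos|force|open'
python3 -m inch '[[[0,0,0.03,0,0,0],[0,0,0.02,0,0,0],[0,0,0,0,0,0],[0,0,0,0,0,0]]]' |grep -E 'pos|force|open'
python3 go.py 600 -340 40 -4.9
```

```text
position: [0.5954, -0.3391, 0.0907]
contact_force: [0.4, 0.5, -0.2]
opening: 0.0275
grasp_force: 24.8
position: [0.5983, -0.3391, 0.0475]
contact_force: [0.2, 0.1, 0.1]
opening: 0.0276
grasp_force: 24.9
t 11.6 tool [ 598.3 -339.1   47.5] yaw -4.88 tilt [ 0.0007 -0.0003] open 27.6 grip 24.9 F [0.2 0.1 0.1]
  -> shift mm -0.7 1.7 7.5 turn z 0.02
```

```bash
python3 -m inch '[[[0,0,0.009,0,0,0],[0,0,0.0,0,0,0]]]'  |grep -E 'pos|force|open'
python3 -m inch '[[[0,0,0,0,0,0],[0,0,0,0,0,0],[0,0,0,0,0,0]]]' 0.47 |grep -E 'pos|force|open'
python3 -m inch '[[[0,0,-0.04,0,0,0],[0,0,-0.04,0,0,0],[0,0,-0.04,0,0,0],[0,0,0,0,0,0]]]' 0.6 |grep -E 'pos|force|open'
python3 -m inch '[[[0.045,0.005,0,0,0,0],[0.045,0.005,0,0,0,0],[0.045,0.005,0,0,0,0],[0.045,0.005,0,0,0,0],[0.045,0.005,0,0,0,0]]]'  >/dev/null
python3 -m inch '[[[0.045,0.005,0,0,0,0],[0.045,0.005,0,0,0,0],[0.045,0.005,0,0,0,0],[0.03,0.005,0,0,0,0],[0,0,0,0,0,0]]]'  |grep -E 'pos|force|open'
python3 -m inch '[[[0,0,0,0,0,0],[0,0,0,0,0,0]]]'  |grep -E 'pos|force|open'
python3 go.py 672.5 54.3 34 -4.9
```

```text
position: [0.598, -0.3394, 0.0371]
contact_force: [-1.1, 0.1, -0.7]
opening: 0.0274
grasp_force: 24.9
position: [0.5979, -0.3396, 0.0374]
contact_force: [0.8, -0.8, -0.1]
opening: 0.0405
grasp_force: 0.0
position: [0.5996, -0.3406, 0.1643]
contact_force: [1.0, -0.0, 0.4]
opening: 0.0512
grasp_force: 0.0
position: [0.6764, 0.0492, 0.1563]
contact_force: [0.3, -0.9, -0.1]
opening: 0.0513
grasp_force: 0.0
position: [0.6759, 0.0442, 0.1569]
contact_force: [-0.3, 0.0, 0.9]
opening: 0.0511
grasp_force: 0.0
t 13.7 tool [675.9  44.2 156.9] yaw -4.97 tilt [-0.0002 -0.0002] open 51.1 grip 0.0 F [-0.3  0.   0.9]
  -> shift mm 9.7 -4.3 122.9 turn z -0.07
```

```bash
python3 -m inch '[[[0.01,-0.004,0.03,0,0,0],[0,0,0.03,0,0,0],[0,0,0.03,0,0,0],[0,0,0.03,0,0,0],[0,0,0,0,0,0]]]' |grep -E 'pos|force'
python3 go.py 672.5 54.3 34 -4.9
python3 -m inch '[[[0,0,0,0,0,0],[0,0,0,0,0,0],[0,0,0,0,0,0],[0,0,0,0,0,0],[0,0,0,0,0,0]]]' 0.1 25 |grep -E 'pos|force|open'
python3 -m inch '[[[0,0,-0.03,0,0,0],[0,0,-0.03,0,0,0],[0,0,-0.03,0,0,0],[0,0,-0.03,0,0,0],[0,0,0,0,0,0]]]'  |grep -E 'pos|force|open'
python3 go.py 594 -309 160 -4.9
```

```text
position: [0.6703, 0.0538, 0.0324]
contact_force: [-0.6, -0.0, 0.1]
grasp_force: 0.0
t 14.2 tool [670.3  53.8  32.4] yaw -5.03 tilt [-0.007  -0.0007] open 51.4 grip 0.0 F [-0.6 -0.   0.1]
  -> shift mm 0.7 2.2 -1.6 turn z -0.13
position: [0.674, 0.0554, 0.0391]
contact_force: [0.0, -1.0, 6.7]
opening: 0.0267
grasp_force: 25.1
position: [0.6747, 0.0558, 0.1628]
contact_force: [0.1, 0.1, -0.6]
opening: 0.0267
grasp_force: 24.8
t 15.2 tool [674.7  55.8 162.8] yaw -4.91 tilt [0.0079 0.0007] open 26.7 grip 24.8 F [ 0.1  0.1 -0.6]
  -> shift mm -370.3 -49.2 2.8 turn z -0.01
```

```bash
python3 -m inch '[[[-0.046,-0.006,0,0,0,0],[-0.046,-0.006,0,0,0,0],[-0.046,-0.006,0,0,0,0],[-0.046,-0.006,0,0,0,0],[-0.046,-0.006,0,0,0,0]]]'  >/dev/null
python3 -m inch '[[[-0.046,-0.006,0,0,0,0],[-0.046,-0.006,0,0,0,0],[-0.046,-0.005,0.02,0,0,0],[0,0,0.03,0,0,0],[0,0,0,0,0,0]]]' |grep -E 'pos|force|open'
python3 -m inch '[[[0,0,0.03,0,0,0],[0,0,0.02,0,0,0],[0,0,0,0,0,0],[0,0,0,0,0,0]]]' |grep -E 'pos|force|open'
python3 go.py 594 -309 39 -4.9
```

```text
position: [0.5923, -0.3071, 0.1024]
contact_force: [-0.2, 0.8, -1.0]
opening: 0.0265
grasp_force: 24.8
position: [0.5952, -0.306, 0.0585]
contact_force: [0.3, -0.3, 0.6]
opening: 0.0266
grasp_force: 24.8
t 16.6 tool [ 595.2 -306.    58.5] yaw -4.86 tilt [ 0.0006 -0.0002] open 26.6 grip 24.8 F [ 0.3 -0.3  0.6]
  -> shift mm -3.1 -0.9 19.5 turn z 0.04
```

```bash
python3 -m inch '[[[-0.003,0,0.01,0,0,0],[0,0,0.01,0,0,0],[0,0,0,0,0,0]]]'  |grep -E 'pos|force|open'
python3 -m inch '[[[0,0,0,0,0,0],[0,0,0,0,0,0],[0,0,0,0,0,0]]]' 0.47 |grep -E 'pos|force|open'
python3 -m inch '[[[0,0,-0.04,0,0,0],[0,0,-0.04,0,0,0],[0,0,-0.04,0,0,0],[0,-0.04,0,0,0,0],[0,-0.04,0,0,0,0]]]' 1 |grep -E 'pos|force|open'
python3 -m inch '[[[0,-0.04,0,0,0,0],[0,-0.04,0,0,0,0],[0,-0.04,0,0,0,0],[0,-0.04,0,0,0,0],[0,0,0,0,0,0]]]'  |grep -E 'pos|force|open'
python3 - <<'E'
from h import *
shot('c')
E
python3 m.py c | grep -vE 'core|table|sp3'
python3 - <<'E'
from h import *
for n in('top','side'):
    d=np.load(f'pics/c_{n}.npz'); C=cloud(n,d['D'])*1000
    for k,(x,y) in enumerate([(661,-87.6),(667,-16.8),(673.5,54.2)]):
        m=(abs(C[...,0]-x)<14)&(abs(C[...,1]-y)<14)&(C[...,2]>20)&(C[...,2]<70); P=C[m]
        print(n,k,len(P),P.mean(0).round(1),P.min(0).round(1),P.max(0).round(1))
    for nm,lo in (('tray',(540,670,-410,-270)),):
        m=(C[...,0]>lo[0])&(C[...,0]<lo[1])&(C[...,1]>lo[2])&(C[...,1]<lo[3])&(C[...,2]>46); print(nm,C[m].mean(0) if m.any() else 0,m.sum())
E
```

```text
position: [0.5938, -0.3094, 0.0356]
contact_force: [-1.0, -0.2, -0.2]
opening: 0.0265
grasp_force: 24.8
position: [0.5946, -0.3098, 0.0376]
contact_force: [1.4, -0.3, 0.5]
opening: 0.0397
grasp_force: 0.0
position: [0.5154, -0.3034, 0.1589]
contact_force: [-0.7, -0.3, -0.4]
opening: 0.0854
grasp_force: 0.0
position: [0.352, -0.2887, 0.1581]
contact_force: [1.3, -0.6, -0.7]
opening: 0.0854
grasp_force: 0.0
top
barrel   n=  99 mean [679.3 112.1  71.2] medz 71.8 rect 679.4 112.2 29.5 29.8 87.2
fork     n= 124 mean [ 659.4 -136.    78. ] medz 73.3 rect 657.8 -136.3 18.3 43.3 83.7
green    n= 246 mean [556.9 313.1  49.3] medz 49.4 rect 558.2 313.3 50.9 49.4 89.4
red      n= 260 mean [461.6 391.3  49.4] medz 49.4 rect 461.5 391.1 50.3 52.3 22.1
blue     n= 245 mean [432.8 278.5  49.4] medz 49.5 rect 432.5 278.1 49.4 50.2 0.2
knuckle  n=  89 mean [472.3 117.6  18.9] medz 19.3 rect 472.5 117.5 29.9 30.0 63.6
barall   n=1341 mean [537.8 -21.6  10.6] medz 7.4 rect 479.3 -12.7 322.5 312.3 1.1
grip     n= 117 mean [479.7 -12.7  38.3] medz 38.3 rect 479.2 -12.9 14.7 57.9 2.7
stand    n= 314 mean 
[... 1304 characters left out ...]
4 -340.3 110.2 139.6 13.5
plate [ 230  206   60   64 1076] ((667.126220703125, -9.063125610351562), (308.0025939941406, 90.6433334350586), 85.16870880126953) 0.007636940667174454
top 0 28 [661.7 -87.2  52.1] [656.3 -93.6  21.8] [667.9 -81.6  63.4]
top 1 26 [667.8 -17.2  54.5] [662.1 -23.1  29.6] [674.4 -12.1  64.6]
top 2 26 [673.5  54.3  53.4] [668.1  48.3  25.6] [681.6  61.   65.2]
tray [ 600.40495411 -339.42523748   52.03660987] 151
side 0 69 [660.8 -84.7  42.6] [655.  -92.6  20.4] [667.3 -80.7  64.4]
side 1 74 [666.2 -13.   42.3] [660.9 -22.2  20.7] [672.2  -8.1  63.8]
side 2 52 [671.1  58.5  48.1] [667.1  53.6  22. ] [677.5  61.9  64.9]
tray [ 598.73143216 -336.04069705   51.0042751 ] 97
```

```bash
python3 go.py 432 279 150 -4.9
python3 - <<'E'
import cv2
a=cv2.resize(cv2.imread('pics/c_top.png')[160:310,120:460],(800,353)); cv2.imwrite('pics/c_crop.png',a)
E
```

```text
t 18.3 tool [ 355.1 -289.4  158. ] yaw -4.99 tilt [ 0.0017 -0.0013] open 85.3 grip 0.0 F [ 0.5  0.  -0.8]
  -> shift mm 572.9 28.1 8.0 turn z -0.09
```

View pics/c_crop.png

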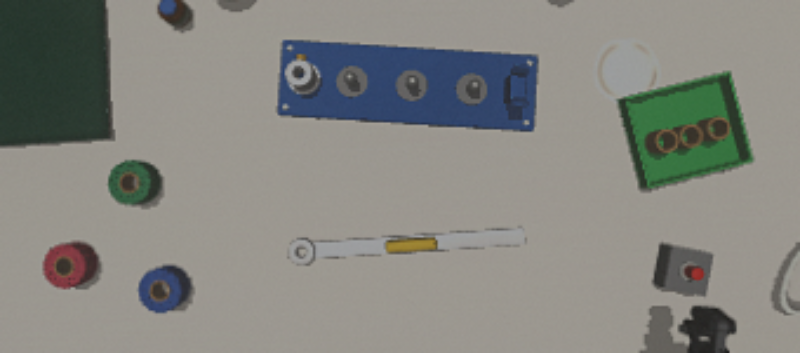

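The crop shows all three cores upright in the tray at about (665,140), (690,135) and (718,128), the spindles bare and the rolls unmoved. Blue roll next.

```bash
python3 -m inch '[[[0.048,0.002,0,0,0,0],[0.048,0.002,0,0,0,0],[0.048,0.002,0,0,0,0],[0.048,0.002,0,0,0,0],[0.048,0.002,0,0,0,0]]]'  >/dev/null
python3 -m inch '[[[0.048,0.002,0,0,0,0],[0.048,0.002,0,0,0,0],[0.048,0.002,0,0,0,0],[0.048,0.002,0,0,0,0],[0.048,0.002,0,0,0,0]]]'  >/dev/null
python3 -m inch '[[[0.046,0.004,0,0,0,0],[0.046,0.004,0,0,0,0],[0,0,0.02,0,0,0],[0,0,0,0,0,0],[0,0,0,0,0,0]]]' 1 30|grep -E 'pos|force|open'
python3 go.py 431 279 18 -4.9
```

```text
position: [0.4321, 0.2785, 0.1369]
contact_force: [-0.5, 0.4, 0.8]
opening: 0.0853
grasp_force: 0.0
t 19.8 tool [432.1 278.5 136.9] yaw -4.89 tilt [-0.0011 -0.0008] open 85.3 grip 0.0 F [-0.5  0.4  0.8]
  -> shift mm 0.4 -1.2 118.9 turn z 0.01
```

```bash
python3 -m inch '[[[0,-0.001,0.03,0,0,0],[0,0,0.03,0,0,0],[0,0,0.03,0,0,0],[0,0,0.028,0,0,0],[0,0,0,0,0,0]]]' |grep -E 'pos|force'
python3 -m inch '[[[0,0,0,0,0,0],[0,0,0,0,0,0],[0,0,0,0,0,0],[0,0,0,0,0,0],[0,0,0,0,0,0]]]' 0.3 30 |grep -E 'pos|force|open'
python3 -m inch '[[[0,0,-0.03,0,0,0],[0,0,-0.03,0,0,0],[0,0,-0.03,0,0,0],[0,0,-0.03,0,0,0],[0,0,0,0,0,0]]]'  |grep -E 'pos|force|open'
python3 go.py 660.6 -88.4 145 -4.9
python3 - <<'E'
from h import *
for n in('top','side'):
    im,D=r.camera(n); C=cloud(n,D)*1000; H=cv2.cvtColor(im,cv2.COLOR_RGB2HSV); p=r.sense()['position']*1000
    m=(H[...,0]>100)&(H[...,0]<128)&(H[...,1]>110)&(abs(C[...,0]-p[0])<60)&(abs(C[...,1]-p[1])<60)&(C[...,2]>60)
    P=C[m]; print(n,len(P),P.min(0).round(1),P.max(0).round(1),P.mean(0).round(1),p.round(1))
    cv2.imwrite(f'pics/d_{n}.png',im[...,::-1])
E
```

```text
position: [0.4299, 0.2767, 0.0168]
contact_force: [-0.4, 0.0, -0.0]
grasp_force: 0.0
position: [0.4324, 0.279, 0.0214]
contact_force: [-1.3, -2.2, 8.7]
opening: 0.05
grasp_force: 32.0
position: [0.433, 0.2796, 0.1445]
contact_force: [0.4, 0.5, 0.2]
opening: 0.05
grasp_force: 31.9
t 21.3 tool [433.  279.6 144.5] yaw -4.92 tilt [0.0065 0.0042] open 50.0 grip 31.9 F [0.4 0.5 0.2]
  -> shift mm -347.2 258.2 -0.5 turn z -0.02
top 39 [412.4 256.8 167.9] [453.7 271.5 176.9] [431.8 264.1 172.7] [432.4 279.2 142. ]
side 836 [380.3 254.2 123.7] [486.2 317.2 315.8] [434.2 293.8 157.3] [431.7 278.8 140.2]
```

```bash
python3 -m inch '[[[-0.035,0.026,0,0,0,0],[-0.035,0.026,0,0,0,0],[-0.035,0.026,0,0,0,0],[-0.035,0.026,0,0,0,0],[-0.035,0.026,0,0,0,0]]]'  >/dev/null
python3 -m inch '[[[-0.035,0.026,0,0,0,0],[-0.035,0.026,0,0,0,0],[-0.035,0.026,0,0,0,0],[-0.035,0.026,0,0,0,0],[-0.032,0.024,0,0,0,0]]]'  >/dev/null
python3 -m inch '[[[0,0,0,0,0,0],[0,0,0,0,0,0],[0,0,0,0,0,0],[0,0,0,0,0,0]]]' |grep -E 'pos|force|open'
python3 go.py 660.6 -88.4 100 -4.9
```

```text
position: [0.6581, -0.0883, 0.1391]
contact_force: [0.0, -1.0, -0.7]
opening: 0.05
grasp_force: 31.8
t 22.8 tool [658.1 -88.3 139.1] yaw -4.85 tilt [-0.0003  0.0002] open 50.0 grip 31.8 F [ 0.  -1.  -0.7]
  -> shift mm 0.1 2.5 39.1 turn z 0.05
```

```bash
python3 -m inch '[[[0,0.0025,0.02,0,0,0],[0,0,0.02,0,0,0],[0,0,0,0,0,0],[0,0,0,0,0,0],[0,0,0,0,0,0]]]'|grep -E 'pos|force|open'
python3 go.py 660.6 -88.4 30 -4.9
python3 - <<'E'
from h import *
for n in('top','side'):
    im,D=r.camera(n); C=cloud(n,D)*1000; p=r.sense()['position']*1000
    cv2.imwrite(f'pics/d_{n}.png',im[...,::-1])
    H=cv2.cvtColor(im,cv2.COLOR_RGB2HSV)
    m=(H[...,0]>100)&(H[...,0]<128)&(H[...,1]>110)&(abs(C[...,0]-p[0])<40)&(abs(C[...,1]-p[1])<40)&(C[...,2]>77)&(C[...,2]<132)
    P=C[m]; print(n,len(P),P.min(0).round(1),P.max(0).round(1),p.round(1))
a=cv2.imread('pics/d_side.png')[170:280,220:320]; cv2.imwrite('pics/d_c.png',cv2.resize(a,(500,550)))
E
```

```text
position: [0.6614, -0.0893, 0.1007]
contact_force: [0.7, 1.0, -0.5]
opening: 0.0498
grasp_force: 31.9
t 23.3 tool [661.4 -89.3 100.7] yaw -4.89 tilt [ 0.0018 -0.0002] open 49.8 grip 31.9 F [ 0.7  1.  -0.5]
  -> shift mm 0.8 -0.9 70.7 turn z 0.01Traceback (most recent call last):
  File "<stdin>", line 7, in <module>
    return umr_minimum(a, axis, None, out, keepdims, initial, where)
ValueError: zero-size array to reduction operation minimum which has no identity
```

```bash
python3 -m inch '[[[0.001,-0.001,0.01,0,0,0],[0,0,0.01,0,0,0],[0,0,0.01,0,0,0],[0,0,0.01,0,0,0],[0,0,0,0,0,0]]]'|grep -E 'pos|force|open'
python3 go.py 660.6 -88.4 30 -4.9
python3 -m inch '[[[0,0,0.01,0,0,0],[0,0,0.01,0,0,0],[0,0,0.006,0,0,0],[0,0,0,0,0,0],[0,0,0,0,0,0]]]'|grep -E 'pos|force|open'
python3 go.py 660.6 -88.4 30 -4.9
```

```text
position: [0.659, -0.0885, 0.0566]
contact_force: [-0.1, 0.3, -0.5]
opening: 0.0501
grasp_force: 31.9
t 23.9 tool [659.  -88.5  56.6] yaw -4.92 tilt [-0.0033  0.0004] open 50.1 grip 31.9 F [-0.1  0.3 -0.5]
  -> shift mm 0.2 1.6 26.6 turn z -0.02
position: [0.6601, -0.0886, 0.0331]
contact_force: [0.3, 0.1, -0.4]
opening: 0.05
grasp_force: 31.9
t 24.4 tool [660.1 -88.6  33.1] yaw -4.92 tilt [-0.0001  0.    ] open 50.0 grip 31.9 F [ 0.3  0.1 -0.4]
  -> shift mm 0.2 0.5 3.1 turn z -0.02
```

```bash
python3 -m inch '[[[0,0,0.005,0,0,0],[0,0,0,0,0,0],[0,0,0,0,0,0]]]'|grep -E 'pos|force|open'
python3 -m inch '[[[0,0,0,0,0,0],[0,0,0,0,0,0],[0,0,0,0,0,0],[0,0,0,0,0,0]]]' 0.8|grep -E 'pos|force|open'
python3 -m inch '[[[0,0,-0.03,0,0,0],[0,0,-0.03,0,0,0],[0,0,-0.03,0,0,0],[0,0,-0.03,0,0,0],[0,-0.03,0,0,0,0]]]' 1|grep -E 'pos|force|open'
python3 -m inch '[[[0.025,-0.035,0,0,0,0],[0.025,-0.035,0,0,0,0],[0.025,-0.035,0,0,0,0],[0.025,-0.035,0,0,0,0],[0,0,0,0,0,0]]]' |grep -E 'pos|force|open'
cat > q.py <<'E'
from h import *
import sys
o=shot(sys.argv[1])
for n in o:
    im,D=o[n]; C=cloud(n,D)*1000; H=cv2.cvtColor(im,cv2.COLOR_RGB2HSV); h=H[...,0]
    for c,mm in(('blue',(h>100)&(h<128)),('green',(h>60)&(h<92)),('red',(h>165)|(h<8))):
        m=mm&(H[...,1]>90)&(C[...,2]>20)&(C[...,2]<62)&(C[...,0]>.3e3)&(C[...,0]<720)&(C[...,1]>-120)&(C[...,1]<560)
        k,L,st,ce=cv2.connectedComponentsWithStats(cv2.dilate(m.astype(np.uint8),np.ones((3,3))))
        for j in range(1,k):
            P=C[(L==j)&m]
            if len(P)<80: continue
            z=np.percentile(P[:,2],95); T=P[P[:,2]>z-6].astype(np.float32)
            (x,y),rad=cv2.minEnclosingCircle(T[:,:2]); (a,b),wh,_=cv2.minAreaRect(T[:,:2])
            print(n,c,len(P),'ztop',z.round(1),'circ',round(x,1),round(y,1),round(rad,1),'rect',round(a,1),round(b,1),np.round(wh,0))
E
python3 q.py e; python3 go.py 460.2 392 130 -4.9
```

```text
position: [0.6609, -0.0887, 0.0293]
contact_force: [0.8, -0.8, 5.2]
opening: 0.0501
grasp_force: 32.9
position: [0.6599, -0.0885, 0.0278]
contact_force: [-0.5, 0.5, -0.1]
opening: 0.0685
grasp_force: 0.0
position: [0.634, -0.0864, 0.1524]
contact_force: [-0.3, -0.5, 0.3]
opening: 0.0856
grasp_force: 0.0
position: [0.4963, 0.0279, 0.1486]
contact_force: [0.5, -0.2, 0.7]
opening: 0.0857
grasp_force: 0.0
t 26.1 tool [499.2  26.1 148.6] yaw -4.84 tilt [ 0.0013 -0.0001] open 85.1 grip 0.0 F [-0.  -0.3 -0.3]
  -> shift mm 361.2 -70.1 18.6 turn z 0.06Traceback (most recent call last):
  File "q.py", line 13, in <module>
    (x,y),rad=cv2.minEnclosingCircle(T[:,:2]); (a,b),wh,_=cv2.minAreaRect(T[:,:2])
              ~~~~~~~~~~~~~~~~~~~~~~^^^^^^^^^
cv2.error: OpenCV(4.12.0) /io/opencv/modules/imgproc/src/shapedescr.cpp:201: error: (-215:Assertion failed) count >= 0 && (depth == CV_32F || depth == CV_32S) in function 'minEnclosingCircle'
```

```bash
sed -i 's/T\[:,:2\]/np.ascontiguousarray(T[:,:2])/g' q.py; sed -i 's/^o=shot(sys.argv\[1\])/o=shot(sys.argv[1])/' q.py
python3 -m inch '[[[0.045,-0.009,0,0,0,0],[0.045,-0.009,0,0,0,0],[0.045,-0.009,0,0,0,0],[0.045,-0.009,0,0,0,0],[0.045,-0.009,0,0,0,0]]]'  >/dev/null
python3 q.py e
python3 -m inch '[[[0.045,-0.009,0,0,0,0],[0.045,-0.009,0,0,0,0],[0.045,-0.007,0.02,0,0,0],[0,0,0,0,0,0],[0,0,0,0,0,0]]]'|grep -E 'pos|force|open'
python3 go.py 460.2 392 18 -4.9
```

```text
top blue 211 ztop 60.5 circ 662.3 -88.3 25.3 rect 662.0 -88.1 [49. 48.]
top green 116 ztop 52.6 circ 558.7 314.2 25.0 rect 562.5 315.5 [36. 49.]
side blue 272 ztop 58.7 circ 658.6 -88.3 28.8 rect 658.7 -88.1 [51. 50.]
side green 558 ztop 51.1 circ 554.4 314.8 26.1 rect 555.4 315.5 [49. 50.]
side red 709 ztop 52.1 circ 419.6 371.9 25.5 rect 420.4 372.4 [48. 49.]
position: [0.4609, 0.3901, 0.1267]
contact_force: [0.1, -0.3, 0.3]
opening: 0.0853
grasp_force: 0.0
t 27.2 tool [460.9 390.1 126.7] yaw -4.89 tilt [-0.0015 -0.0018] open 85.3 grip 0.0 F [ 0.1 -0.3  0.3]
  -> shift mm 1.8 -0.9 108.7 turn z 0.01
```

Red roll was knocked to about (420,372). Re-checking before I go there.

```bash
python3 -m inch '[[[-0.023,-0.038,0,0,0,0],[0,0,0,0,0,0],[0,0,0,0,0,0],[0,0,0,0,0,0]]]'|grep -E 'pos'
python3 q.py f; python3 go.py 421.4 371.4 18 -4.9
```

```text
position: [0.4221, 0.3703, 0.1294]
top blue 211 ztop 60.0 circ 662.6 -88.3 25.5 rect 662.4 -87.8 [49. 49.]
top green 150 ztop 53.0 circ 557.8 314.1 24.3 rect 558.1 314.3 [48. 44.]
top red 203 ztop 52.7 circ 421.4 371.5 26.0 rect 421.5 372.6 [48. 50.]
side blue 276 ztop 58.4 circ 659.7 -88.7 27.6 rect 660.0 -88.8 [48. 54.]
side green 561 ztop 50.9 circ 554.7 314.9 26.0 rect 556.0 314.8 [48. 52.]
side red 705 ztop 52.3 circ 419.5 372.2 25.7 rect 420.5 372.3 [49. 48.]
t 27.8 tool [421.9 370.6 128.9] yaw -4.99 tilt [0.0013 0.0011] open 85.3 grip 0.0 F [-0.3  0.3  0.6]
  -> shift mm 0.7 -0.5 110.9 turn z -0.09
```

```bash
python3 -m inch '[[[0.001,-0.001,0.03,0,0,0],[0,0,0.03,0,0,0],[0,0,0.03,0,0,0],[0,0,0.02,0,0,0],[0,0,0,0,0,0]]]' |grep -E 'pos|force'
python3 -m inch '[[[0,0,0,0,0,0],[0,0,0,0,0,0],[0,0,0,0,0,0],[0,0,0,0,0,0],[0,0,0,0,0,0]]]' 0.3 30 |grep -E 'pos|force|open'
python3 -m inch '[[[0,0,-0.03,0,0,0],[0,0,-0.03,0,0,0],[0,0,-0.03,0,0,0],[0,0,-0.03,0,0,0],[0,0,0,0,0,0]]]'  |grep -E 'pos|force|open'
python3 go.py 666.8 -16.7 135 -4.9
```

```text
position: [0.4189, 0.3706, 0.0152]
contact_force: [-0.5, 0.1, -0.9]
grasp_force: 0.0
position: [0.4207, 0.3725, 0.02]
contact_force: [0.8, 0.6, 5.7]
opening: 0.0505
grasp_force: 32.1
position: [0.4212, 0.3731, 0.1434]
contact_force: [0.7, -0.1, -0.4]
opening: 0.0502
grasp_force: 31.7
t 29.2 tool [421.2 373.1 143.4] yaw -4.92 tilt [0.0056 0.005 ] open 50.2 grip 31.7 F [ 0.7 -0.1 -0.4]
  -> shift mm -367.4 278.0 8.4 turn z -0.02
```

```bash
python3 -m inch '[[[-0.037,0.028,0,0,0,0],[-0.037,0.028,0,0,0,0],[-0.037,0.028,0,0,0,0],[-0.037,0.028,0,0,0,0],[-0.037,0.028,0,0,0,0]]]'  >/dev/null
python3 -m inch '[[[-0.037,0.028,0,0,0,0],[-0.037,0.028,0,0,0,0],[-0.037,0.028,0,0,0,0],[-0.037,0.028,0,0,0,0],[-0.034,0.026,0,0,0,0]]]'  >/dev/null
python3 -m inch '[[[0,0,0.02,0,0,0],[0,0,0,0,0,0],[0,0,0,0,0,0],[0,0,0,0,0,0]]]' |grep -E 'pos|force|open'
python3 go.py 666.8 -16.2 100 -4.9
```

```text
position: [0.6651, -0.0169, 0.1191]
contact_force: [0.3, -0.2, -0.4]
opening: 0.0497
grasp_force: 31.7
t 30.6 tool [665.1 -16.9 119.1] yaw -4.86 tilt [0.0009 0.    ] open 49.7 grip 31.7 F [ 0.3 -0.2 -0.4]
  -> shift mm 0.8 1.6 19.1 turn z 0.04
```

```bash
python3 -m inch '[[[0.001,0.0015,0.01,0,0,0],[0,0,0.01,0,0,0],[0,0,0,0,0,0],[0,0,0,0,0,0]]]'|grep -E 'pos|force'
python3 -m inch '[[[0,0,0.01,0,0,0],[0,0,0.01,0,0,0],[0,0,0.01,0,0,0],[0,0,0.01,0,0,0],[0,0,0,0,0,0]]]'|grep -E 'pos|force'
python3 go.py 666.8 -16.2 30 -4.9
python3 -m inch '[[[0,0,0.01,0,0,0],[0,0,0.01,0,0,0],[0,0,0.008,0,0,0],[0,0,0,0,0,0],[0,0,0,0,0,0]]]'|grep -E 'pos|force|open'
python3 go.py 666.8 -16.2 28 -4.9
```

```text
position: [0.6664, -0.0166, 0.0976]
contact_force: [0.7, -0.2, -0.6]
grasp_force: 31.7
position: [0.6657, -0.0169, 0.0558]
contact_force: [-0.9, -0.8, -1.4]
grasp_force: 31.7
t 31.6 tool [665.7 -16.9  55.8] yaw -4.92 tilt [-0.0031  0.0001] open 50.1 grip 31.7 F [-0.9 -0.8 -1.4]
  -> shift mm 0.7 1.0 25.8 turn z -0.02
position: [0.6667, -0.0169, 0.0299]
contact_force: [0.7, 0.4, -0.1]
opening: 0.0498
grasp_force: 31.4
t 32.0 tool [666.7 -16.9  29.9] yaw -4.92 tilt [-0.0004  0.    ] open 49.8 grip 31.4 F [ 0.7  0.4 -0.1]
  -> shift mm 0.7 0.1 1.9 turn z -0.02
```

```bash
python3 -m inch '[[[0,0,0.004,0,0,0],[0,0,0,0,0,0],[0,0,0,0,0,0]]]'|grep -E 'pos|force|open'
python3 -m inch '[[[0,0,0,0,0,0],[0,0,0,0,0,0],[0,0,0,0,0,0],[0,0,0,0,0,0]]]' 0.8|grep -E 'pos|force|open'
python3 -m inch '[[[0,0,-0.03,0,0,0],[0,0,-0.03,0,0,0],[0,0,-0.03,0,0,0],[0,0,-0.03,0,0,0],[0,-0.03,0,0,0,0]]]' 1|grep -E 'pos|force|open'
python3 -m inch '[[[0.04,-0.02,0,0,0,0],[0.04,-0.015,0,0,0,0],[0.04,-0.01,0,0,0,0],[0.04,0,0,0,0,0],[0,0,0,0,0,0]]]' |grep -E 'pos|force|open'
python3 q.py g; python3 go.py 556.5 314.3 130 -4.9
```

```text
position: [0.6674, -0.017, 0.0279]
contact_force: [-2.4, 0.4, 9.6]
opening: 0.0503
grasp_force: 32.4
position: [0.6667, -0.0168, 0.0258]
contact_force: [1.2, 0.1, 0.3]
opening: 0.068
grasp_force: 0.0
position: [0.6407, -0.0145, 0.1504]
contact_force: [-0.1, -0.1, 1.2]
opening: 0.0854
grasp_force: 0.0
position: [0.6054, 0.1532, 0.1459]
contact_force: [-0.1, 0.8, 0.4]
opening: 0.0854
grasp_force: 0.0
top blue 213 ztop 60.1 circ 662.5 -88.8 25.5 rect 662.8 -88.3 [50. 48.]
top red 220 ztop 60.3 circ 668.8 -17.5 25.5 rect 669.0 -18.6 [49. 49.]
side blue 203 ztop 58.7 circ 660.0 -90.0 28.4 rect 659.9 -87.5 [51. 50.]
side green 560 ztop 50.8 circ 554.8 315.5 25.8 rect 554.9 315.4 [50. 49.]
side red 315 ztop 58.8 circ 665.9 -16.6 27.0 rect 664.2 -15.8 [53. 46.]
t 33.9 tool [605.6 149.8 145.8] yaw -4.81 tilt [-0.0004 -0.0003] open 85.6 grip 0.0 F [-0.5 -0.2  0.1]
  -> shift mm 159.7 -63.0 15.8 turn z 0.09
```

```bash
python3 -m inch '[[[0.04,-0.016,0,0,0,0],[0.04,-0.016,0,0,0,0],[0.04,-0.016,0,0,0,0],[0.04,-0.015,0.02,0,0,0],[0,0,0,0,0,0]]]'  |grep -E 'pos'
python3 -m inch '[[[0,0,0,0,0,0],[0,0,0,0,0,0],[0,0,0,0,0,0]]]'  |grep -E 'pos'
python3 q.py h|grep gre; python3 go.py 556.5 314.3 18 -4.9
```

```text
position: [0.5548, 0.3163, 0.1233]
position: [0.5576, 0.3124, 0.1269]
top green 97 ztop 52.3 circ 557.5 314.5 24.7 rect 558.2 316.1 [46. 44.]
side green 558 ztop 51.1 circ 554.9 314.7 26.0 rect 555.9 316.1 [48. 49.]
t 34.8 tool [557.5 312.7 126.7] yaw -5.02 tilt [0.0008 0.0004] open 85.0 grip 0.0 F [-0.2  0.3  0.3]
  -> shift mm 1.5 -1.1 108.7 turn z -0.12
```

```bash
python3 -m inch '[[[0.002,-0.001,0.03,0,0,0],[0,0,0.03,0,0,0],[0,0,0.03,0,0,0],[0,0,0.018,0,0,0],[0,0,0,0,0,0]]]' |grep -E 'pos|force'
python3 -m inch '[[[0,0,0,0,0,0],[0,0,0,0,0,0],[0,0,0,0,0,0],[0,0,0,0,0,0],[0,0,0,0,0,0]]]' 0.3 30 |grep -E 'pos|force|open'
python3 -m inch '[[[0,0,-0.03,0,0,0],[0,0,-0.03,0,0,0],[0,0,-0.03,0,0,0],[0,0,-0.03,0,0,0],[0,0,0,0,0,0]]]'  |grep -E 'pos|force|open'
python3 go.py 672.9 55 135 -4.9
```

```text
position: [0.5547, 0.3144, 0.0153]
contact_force: [0.9, 0.1, -0.4]
grasp_force: 0.0
position: [0.557, 0.3163, 0.0203]
contact_force: [0.8, -1.6, 6.6]
opening: 0.0516
grasp_force: 31.6
position: [0.5577, 0.3169, 0.1441]
contact_force: [-0.0, -0.2, 0.6]
opening: 0.0518
grasp_force: 31.7
t 36.2 tool [557.7 316.9 144.1] yaw -4.92 tilt [0.0071 0.0041] open 51.8 grip 31.7 F [-0.  -0.2  0.6]
  -> shift mm -251.1 137.2 9.1 turn z -0.02
```

```bash
python3 -m inch '[[[-0.04,0.022,0,0,0,0],[-0.04,0.022,0,0,0,0],[-0.04,0.022,0,0,0,0],[-0.04,0.022,0,0,0,0],[-0.04,0.022,0,0,0,0]]]'  >/dev/null
python3 -m inch '[[[-0.03,0.016,0,0,0,0],[-0.02,0.011,0.02,0,0,0],[0,0,0,0,0,0],[0,0,0,0,0,0],[0,0,0,0,0,0]]]'  >/dev/null
python3 -m inch '[[[0,0,0,0,0,0]]]' |grep -E 'pos|force|open'
python3 go.py 672.9 56.5 100 -4.9
```

```text
position: [0.671, 0.0562, 0.119]
contact_force: [0.2, -1.0, -0.4]
opening: 0.0512
grasp_force: 31.7
t 37.4 tool [671.   56.2 119. ] yaw -4.84 tilt [0.0012 0.0002] open 51.2 grip 31.7 F [ 0.2 -1.  -0.4]
  -> shift mm 0.4 1.9 19.0 turn z 0.06
```

```bash
python3 -m inch '[[[0,0.0015,0.01,0,0,0],[0,0,0.01,0,0,0],[0,0,0,0,0,0],[0,0,0,0,0,0]]]'|grep -E 'pos|force'
python3 -m inch '[[[0,0,0.01,0,0,0],[0,0,0.01,0,0,0],[0,0,0.01,0,0,0],[0,0,0.01,0,0,0],[0,0,0,0,0,0]]]'|grep -E 'pos|force'
python3 -m inch '[[[0,0,0.01,0,0,0],[0,0,0.01,0,0,0],[0,0,0.008,0,0,0],[0,0,0,0,0,0],[0,0,0,0,0,0]]]'|grep -E 'pos|force|open'
python3 go.py 672.9 56.5 28 -4.9
```

```text
position: [0.672, 0.055, 0.0974]
contact_force: [0.9, 0.3, -0.4]
grasp_force: 31.7
position: [0.6714, 0.0548, 0.0557]
contact_force: [-0.4, 0.4, 0.2]
grasp_force: 31.7
position: [0.6723, 0.0549, 0.0298]
contact_force: [0.8, -0.4, 0.2]
opening: 0.0517
grasp_force: 31.6
t 38.8 tool [672.3  54.9  29.8] yaw -4.92 tilt [-0.0003 -0.0001] open 51.7 grip 31.6 F [ 0.8 -0.4  0.2]
  -> shift mm 1.6 0.4 1.8 turn z -0.02
```

```bash
python3 -m inch '[[[0,0,0.004,0,0,0],[0,0,0,0,0,0],[0,0,0,0,0,0]]]'|grep -E 'pos|force|open'
python3 -m inch '[[[0,0,0,0,0,0],[0,0,0,0,0,0],[0,0,0,0,0,0],[0,0,0,0,0,0]]]' 0.8|grep -E 'pos|force|open'
python3 -m inch '[[[0,0,-0.03,0,0,0],[0,0,-0.03,0,0,0],[0,0,-0.03,0,0,0],[0,0,-0.03,0,0,0],[0,-0.03,0,0,0,0]]]' |grep -E 'pos|force|open'
python3 -m inch '[[[0,-0.04,0,0,0,-4],[0,-0.04,0,0,0,-4],[0,-0.04,0,0,0,0],[0,-0.04,0,0,0,0],[0,0,0,0,0,0]]]' 0.42|grep -E 'pos|force|open'
python3 -m inch '[[[0,0,0,0,0,0],[0,0,0,0,0,0]]]'|grep -E 'pos|force|open'
python3 q.py i; python3 go.py 478.5 -12.2 120 3 478.5 -12.2 14 3
python3 m.py i | grep -E 'top|side|knuc|grip|pinh|barrel|fork'
```

```text
position: [0.6731, 0.0548, 0.028]
contact_force: [-2.7, -1.2, 10.6]
opening: 0.0516
grasp_force: 32.5
position: [0.6724, 0.0549, 0.0258]
contact_force: [0.2, -0.1, 0.1]
opening: 0.0683
grasp_force: 0.0
position: [0.6464, 0.0575, 0.1504]
contact_force: [-0.9, -0.4, -0.2]
opening: 0.0683
grasp_force: 0.0
position: [0.479, 0.0571, 0.1464]
contact_force: [1.0, -0.1, -0.1]
opening: 0.0361
grasp_force: 0.0
position: [0.4837, 0.0573, 0.1463]
contact_force: [0.3, 0.6, 0.7]
opening: 0.0355
grasp_force: 0.0
top blue 216 ztop 60.4 circ 662.5 -88.3 25.4 rect 662.2 -87.9 [49. 49.]
top green 185 ztop 60.2 circ 675.2 52.8 25.1 rect 674.3 52.8 [47. 49.]
top red 218 ztop 60.1 circ 668.9 -17.5 25.6 rect 669.2 -17.6 [49. 49.]
side blue 201 ztop 59.0 circ 660.3 -88.7 26.9 rect 659.3 -87.6 [51. 49.]
side green 240 ztop 59.2 circ 672.0 54.4 26.1 rect 671.9 54.6 [48. 50.]
side red 249 ztop 58.8 circ 667.0 -17.7 27.1 rect 666.1 -16.5 [50. 49.]
t 40.8 tool [483.7  57.3 145.9] yaw 3.07 tilt [-0.0001 -0.    ] open 36.0 grip 0.0 F [-0.2 -0.9 -0.7]
  -> shift mm -69.1 -8.8 25.9 turn z 0.07
t 40.8 tool [483.7  57
[... 201 characters left out ...]
0.3 43.2
fork     n= 128 mean [ 659.4 -135.3   77.1] medz 73.1 rect 659.4 -128.3 35.2 44.1 79.6
knuckle few 0 [0.4718938 0.1160948 0.021    ]
grip     n=  87 mean [480.3 -19.9  37.8] medz 37.9 rect 480.4 -18.4 13.8 46.4 0.1
pinhead  n=  33 mean [ 445.2 -328.6   80.6] medz 81.6 rect 445.6 -329.9 13.2 14.3 1.1
side
barrel   n= 115 mean [676.3 116.3  69.2] medz 70.4 rect 676.5 114.2 30.4 28.5 86.3
fork     n= 109 mean [ 657.6 -132.7   75.3] medz 72.0 rect 657.1 -135.6 21.5 45.3 85.7
knuckle  n= 113 mean [470.9 120.   18.2] medz 19.1 rect 470.8 118.3 30.7 30.9 60.8
grip     n=  83 mean [477.7  -5.4  37.7] medz 38.8 rect 477.1 -8.9 14.4 61.5 3.8
pinhead few 0 [ 0.45015333 -0.31953072  0.085     ]
```

```bash
python3 -m inch '[[[-0.035,-0.004,0.015,0,0,0],[-0.034,-0.004,0.015,0,0,0],[0,0,0.03,0,0,0],[0,0,0,0,0,0],[0,0,0,0,0,0]]]'|grep -E 'pos'
python3 -m inch '[[[0,0,0,0,0,0],[0,0,0,0,0,0]]]'|grep -E 'pos|force|open'
python3 go.py 478.5 -12.2 14 3
```

```text
position: [0.4786, -0.012, 0.0861]
position: [0.4794, -0.0116, 0.0874]
contact_force: [0.6, 0.3, -0.2]
opening: 0.0358
grasp_force: 0.0
t 41.5 tool [479.4 -11.6  87.4] yaw 3.13 tilt [0.0017 0.    ] open 35.8 grip 0.0 F [ 0.6  0.3 -0.2]
  -> shift mm -0.6 -0.9 73.4 turn z 0.13
```

```bash
python3 -m inch '[[[0,-0.001,0.03,0,0,0],[0,0,0.03,0,0,0],[0,0,0.012,0,0,0],[0,0,0,0,0,0],[0,0,0,0,0,0]]]'|grep -E 'pos'
python3 -m inch '[[[0,0,0,0,0,0],[0,0,0,0,0,0],[0,0,0,0,0,0],[0,0,0,0,0,0],[0,0,0,0,0,0]]]' 0 70|grep -E 'pos|force|open'
python3 -m inch '[[[0,0,-0.03,0,0,0],[0,0,-0.04,0,0,0],[0,0,-0.04,0,0,0],[0,0,-0.03,0,0,0],[0,0,0,0,0,0]]]'|grep -E 'pos|force|open'
python3 go.py 667 -15 150 -4.9
python3 -m inch '[[[0,0,0,0,0,0],[0,0,0,0,0,0]]]'|grep -E 'pos|force|open'
python3 - <<'E'
from h import *
o=shot('j'); p=r.sense()['position']*1000; R=r.sense()['eef_rot']; print(p.round(1),np.degrees(np.arctan2(R[1,1],R[0,1])))
for n in o:
    C=cloud(n,o[n][1])*1000
    for nm,c in (('knuc',p[1]+130),('end',p[1]-115)):
        m=(abs(C[...,0]-p[0])<35)&(abs(C[...,1]-c)<(25 if nm=='knuc' else 23))&(C[...,2]>p[2]-40)&(C[...,2]<p[2]+25)
        P=C[m]
        if len(P)>5: print(n,nm,len(P),P.mean(0).round(1),P.min(0).round(1),P.max(0).round(1),'p90z',np.percentile(P[:,2],80).round(1))
E
```

```text
position: [0.4782, -0.012, 0.0154]
position: [0.4787, -0.0121, 0.0158]
contact_force: [-0.9, 0.2, 6.3]
opening: 0.0125
grasp_force: 70.3
position: [0.4795, -0.0122, 0.159]
contact_force: [0.3, 0.7, -1.4]
opening: 0.0125
grasp_force: 69.3
t 43.0 tool [479.5 -12.2 159. ] yaw 3.08 tilt [ 0.0072 -0.0002] open 12.5 grip 69.3 F [ 0.3  0.7 -1.4]
  -> shift mm 13.2 187.1 9.0 turn z 7.98
position: [0.4769, -0.0121, 0.1527]
contact_force: [0.5, -0.2, -3.0]
opening: 0.0129
grasp_force: 69.3
[476.9 -12.1 152.6] 3.075146924744785
top knuc 157 [472.5 112.7 152.5] [457.7  93.2 138.4] [487.1 132.  160.8] p90z 156.7
top end 96 [ 485.4 -134.2  143.5] [ 474.6 -148.7  138.7] [ 494.3 -118.6  149. ] p90z 145.0
side knuc 186 [470.  123.5 150.3] [454.  100.7 135.9] [485.1 133.6 158.2] p90z 156.1
side end 10 [ 475.8 -131.7  144.2] [ 474.3 -147.9  142.6] [ 477.3 -117.   145.8] p90z 144.8
```

```bash
python3 -m inch '[[[0,0.02,0,0,0,4],[0,0.03,0,0,0,4],[0,0.04,0,0,0,0],[0,0.04,0,0,0,0],[0,0.03,0,0,0,0]]]'|grep -E 'pos'
python3 go.py 666.8 -16.4 152 -4.9 
python3 -m inch '[[[0,0,0,0,0,0],[0,0,0,0,0,0],[0,0,0,0,0,0],[0,0,0,0,0,0]]]'|grep -E 'pos|force|open'
python3 go.py 666.8 -16.4 120 -4.9
```

```text
position: [0.6385, -0.0211, 0.1523]
t 43.8 tool [638.5 -21.1 152.3] yaw -4.92 tilt [-0.0018  0.0001] open 12.5 grip 69.2 F [-0.9 -0.3 -0.7]
  -> shift mm 7.1 27.7 0.3 turn z -0.02
position: [0.6364, -0.0209, 0.1545]
contact_force: [0.8, 0.5, -2.4]
opening: 0.0121
grasp_force: 69.4
t 44.1 tool [636.4 -20.9 154.5] yaw -4.92 tilt [ 0.0002 -0.    ] open 12.1 grip 69.4 F [ 0.8  0.5 -2.4]
  -> shift mm 7.1 29.9 34.5 turn z -0.02
```

```bash
python3 -m inch '[[[0.007,0.03,0,0,0,0],[0,0,0.015,0,0,0],[0,0,0.015,0,0,0],[0,0,0,0,0,0],[0,0,0,0,0,0]]]'|grep -E 'pos'
python3 -m inch '[[[0,0,0,0,0,0],[0,0,0,0,0,0]]]'|grep -E 'pos|force|open'
python3 go.py 666.8 -16.4 88 -4.9
python3 - <<'E'
from h import *
o=shot('k'); p=r.sense()['position']*1000; print(p.round(1))
for n in o:
    C=cloud(n,o[n][1])*1000
    for nm,x,c,w in (('knuc',678,113,22),('end',656,-132,18)):
        m=(abs(C[...,0]-x)<30)&(abs(C[...,1]-c)<w)&(C[...,2]>p[2]-(5 if nm=='knuc' else 12))&(C[...,2]<p[2]+12)
        P=C[m]
        if len(P)>5: print(n,nm,len(P),P.mean(0).round(1),P.min(0).round(1),P.max(0).round(1))
    cv2.imwrite(f'pics/k_c{n}.png',cv2.resize(o[n][0][(150 if n=='top' else 150):(240 if n=='top' else 285),220:370,::-1],None,fx=4,fy=4))
a=cv2.imread('pics/k_ctop.png'); b=cv2.imread('pics/k_cside.png'); cv2.imwrite('pics/k_c.png',cv2.resize(np.vstack([a,b]),None,fx=.66,fy=.66))
E
```

```text
position: [0.6668, -0.0166, 0.1243]
position: [0.6677, -0.0166, 0.1253]
contact_force: [0.4, -0.5, -1.7]
opening: 0.0124
grasp_force: 69.6
t 44.9 tool [667.7 -16.6 125.3] yaw -4.93 tilt [ 0.0015 -0.    ] open 12.4 grip 69.6 F [ 0.4 -0.5 -1.7]
  -> shift mm 0.1 -0.9 37.3 turn z -0.03
[667.7 -16.6 124.9]
top knuc 112 [680.3 112.5 127.9] [665.   97.4 120.1] [695.  128.4 133.1]
top end 79 [ 659.  -136.6  116.7] [ 649.8 -149.9  113.1] [ 668.6 -123.5  121.2]
side knuc 117 [677.9 116.2 126.6] [663.4  97.  120. ] [693.6 128.4 131.3]
```

View pics/k_c.png

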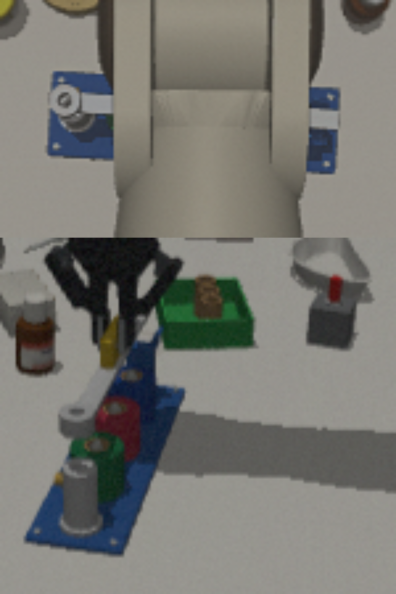

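The crop shows the bar held over the rolls: its knuckle sits just above the barrel (65,100 from above; 75,415 from the side) and its end over the fork. It is about 1 mm too far in x, so I'll correct that and lower.

```bash
python3 -m inch '[[[0,-0.001,0.01,0,0,0],[0,0,0.01,0,0,0],[0,0,0.01,0,0,0],[0,0,0,0,0,0],[0,0,0,0,0,0]]]'|grep -E 'pos|force'
python3 -m inch '[[[0,0,0,0,0,0],[0,0,0,0,0,0]]]'|grep -E 'pos|force|open'
python3 go.py 666.8 -16.4 88 -4.9
```

```text
position: [0.6663, -0.0165, 0.0935]
contact_force: [0.3, 0.0, -1.2]
grasp_force: 69.7
position: [0.6669, -0.0165, 0.0946]
contact_force: [0.0, 0.2, -1.1]
opening: 0.0127
grasp_force: 69.7
t 45.6 tool [666.9 -16.5  94.6] yaw -4.92 tilt [0.0008 0.    ] open 12.7 grip 69.7 F [ 0.   0.2 -1.1]
  -> shift mm 0.1 -0.1 6.6 turn z -0.02
```

```bash
python3 -m inch '[[[0,0,0.004,0,0,0],[0,0,0.004,0,0,0],[0,0,0,0,0,0],[0,0,0,0,0,0],[0,0,0,0,0,0]]]'|grep -E 'pos|force'
python3 -m inch '[[[0,0,0,0,0,0],[0,0,0,0,0,0],[0,0,0,0,0,0]]]' 0.4|grep -E 'pos|force|open'
python3 -m inch '[[[0,0,-0.02,0,0,0],[0,0,-0.03,0,0,0],[0,0,-0.03,0,0,0],[0,0,0,0,0,0]]]' |grep -E 'pos|force|open'
python3 go.py 443.6 -329 140 -4.9
```

```text
position: [0.667, -0.0165, 0.0879]
contact_force: [-3.4, 0.1, 9.4]
grasp_force: 71.3
position: [0.6666, -0.0165, 0.0858]
contact_force: [0.4, -0.1, 0.3]
opening: 0.0342
grasp_force: 0.0
position: [0.6681, -0.0165, 0.1708]
contact_force: [0.5, 0.0, 1.0]
opening: 0.0342
grasp_force: 0.0
t 46.9 tool [668.1 -16.5 170.8] yaw -4.92 tilt [ 0.0064 -0.0002] open 34.2 grip 0.0 F [0.5 0.  1. ]
  -> shift mm -330.5 -197.0 30.8 turn z -0.02
```

```bash
python3 -m inch '[[[-0.041,-0.025,0,0,0,0],[-0.041,-0.025,0,0,0,0],[-0.041,-0.025,0,0,0,0],[-0.041,-0.025,0,0,0,0],[-0.041,-0.025,0,0,0,0]]]'  >/dev/null
python3 -m inch '[[[-0.041,-0.025,0,0,0,0],[-0.041,-0.025,0.01,0,0,0],[-0.041,-0.022,0.02,0,0,0],[0,0,0,0,0,0],[0,0,0,0,0,0]]]'  >/dev/null
python3 -m inch '[[[0,0,0,0,0,0],[0,0,0,0,0,0]]]'|grep -E 'pos|force|open'
python3 go.py 443.6 -329.7 57 -4.9
python3 - <<'E'
from h import *
o=shot('l')
for n in o:
    C=cloud(n,o[n][1])*1000
    for nm,x,c,w,z0,z1 in (('knuc',678,113,24,84,100),('grip',667,-17,40,106,118),('end',656,-136,20,74,84),('forktips',656,-136,20,86,98)):
        m=(abs(C[...,0]-x)<30)&(abs(C[...,1]-c)<w)&(C[...,2]>z0)&(C[...,2]<z1); P=C[m]
        if len(P)>3: print(n,nm,len(P),P.mean(0).round(1),P.min(0).round(1),P.max(0).round(1))
cv2.imwrite('pics/l_c.png',cv2.resize(np.vstack([o['top'][0][165:255,220:370,::-1],o['side'][0][165:275,220:370,::-1]]),None,fx=3,fy=3))
E
```

```text
position: [0.4435, -0.325, 0.1367]
contact_force: [0.8, 0.3, -0.2]
opening: 0.0341
grasp_force: 0.0
t 48.0 tool [ 443.5 -325.   136.7] yaw -4.83 tilt [ 0.0006 -0.0003] open 34.1 grip 0.0 F [ 0.8  0.3 -0.2]
  -> shift mm -4.6 0.5 79.7 turn z 0.07
top knuc 98 [679.7 112.6  90.9] [665.3  98.3  85.6] [694.6 127.8  98.1]
top grip 119 [668.4 -17.  110.8] [660.1 -45.2 107.1] [677.   11.5 117. ]
top end 114 [ 658.7 -135.1   79. ] [ 645.3 -152.8   74.8] [ 678.4 -117.5   83.6]
top forktips 43 [ 661.9 -136.6   89.3] [ 636.8 -146.4   86.2] [ 681.9 -126.7   93.2]
side knuc 110 [677.3 115.5  90. ] [661.8  95.3  84.2] [693.  129.4  93. ]
side grip 64 [665.8 -12.5 110.4] [657.2 -44.3 106.5] [675.4  12.9 113.6]
side end 59 [ 655.9 -133.7   78.9] [ 637.5 -151.5   74.1] [ 674.2 -118.9   82.5]
side forktips 23 [ 657.7 -134.    89.5] [ 633.5 -144.8   86.5] [ 680.1 -123.7   93. ]
```

View pics/l_c.png

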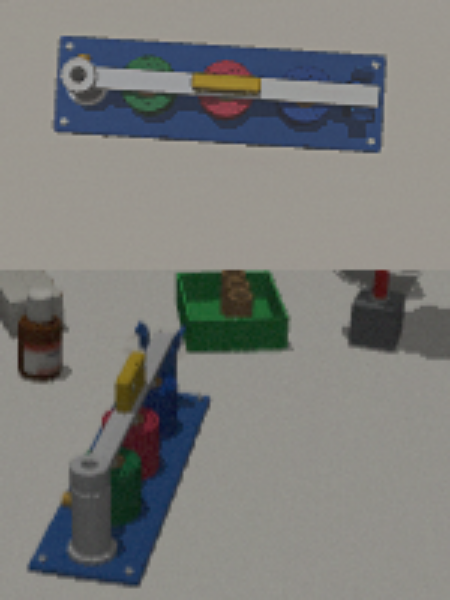

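The crop shows the bar seated, with its knuckle stacked on the barrel (80,75 / 90,475) and its plain end between the fork prongs (365,95 / 160,345). Now the pin.

```bash
python3 -m inch '[[[-0.005,0,0.02,0,0,0],[0,0,0.02,0,0,0],[0,0,0.02,0,0,0],[0,0,0.018,0,0,0],[0,0,0,0,0,0]]]'|grep -E 'pos'
python3 -m inch '[[[0,0,0,0,0,0],[0,0,0,0,0,0],[0,0,0,0,0,0]]]'|grep -E 'pos|force|open'
python3 go.py 443.6 -329.7 57 -4.9
```

```text
position: [0.4415, -0.3294, 0.0561]
position: [0.4427, -0.3311, 0.0596]
contact_force: [0.9, 0.3, -0.0]
opening: 0.034
grasp_force: 0.0
t 49.0 tool [ 442.7 -331.1   59.6] yaw -4.91 tilt [ 0.0015 -0.0011] open 34.0 grip 0.0 F [ 0.9  0.3 -0. ]
  -> shift mm 1.5 0.8 2.6 turn z -0.01
```

```bash
python3 -m inch '[[[0.001,0.001,0.002,0,0,0],[0,0,0,0,0,0],[0,0,0,0,0,0]]]'|grep -E 'pos'
python3 -m inch '[[[0,0,0,0,0,0],[0,0,0,0,0,0],[0,0,0,0,0,0],[0,0,0,0,0,0],[0,0,0,0,0,0]]]' 0 60|grep -E 'pos|force|open'
python3 -m inch '[[[0,0,-0.02,0,0,0],[0,0,-0.03,0,0,0],[0,0,-0.04,0,0,0],[0,0,-0.03,0,0,0],[0,0,0,0,0,0]]]'|grep -E 'pos|force|open'
python3 go.py 678 112.9 180 -4.9
```

```text
position: [0.4432, -0.3299, 0.0564]
position: [0.4432, -0.33, 0.0566]
contact_force: [-1.5, -0.0, 1.9]
opening: 0.0134
grasp_force: 58.5
position: [0.4444, -0.3309, 0.1808]
contact_force: [-1.3, -0.7, -0.0]
opening: 0.0133
grasp_force: 58.5
t 50.2 tool [ 444.4 -330.9  180.8] yaw -4.92 tilt [ 0.0051 -0.0038] open 13.3 grip 58.5 F [-1.3 -0.7 -0. ]
  -> shift mm 462.1 194.8 0.8 turn z -0.02
```

```bash
python3 -m inch '[[[0.042,0.018,0,0,0,0],[0.042,0.018,0,0,0,0],[0.042,0.018,0,0,0,0],[0.042,0.018,0,0,0,0],[0.042,0.018,0,0,0,0]]]'  >/dev/null
python3 -m inch '[[[0.042,0.018,0,0,0,0],[0.042,0.018,0,0,0,0],[0.042,0.018,0,0,0,0],[0.042,0.018,0,0,0,0],[0.042,0.018,0,0,0,0]]]'  >/dev/null
python3 -m inch '[[[0.042,0.015,0,0,0,0],[0,0,0,0,0,0],[0,0,0,0,0,0],[0,0,0,0,0,0],[0,0,0,0,0,0]]]'  >/dev/null
python3 go.py 678 112.9 160 -4.9
```

```text
t 51.8 tool [676.8 112.4 176.5] yaw -5.0 tilt [-0.     -0.0001] open 13.2 grip 58.7 F [-0.4 -0.9 -0.2]
  -> shift mm 0.6 1.1 16.5 turn z -0.1
```

```bash
python3 -m inch '[[[0.0005,0.001,0.015,0,0,0],[0,0,0,0,0,0],[0,0,0,0,0,0],[0,0,0,0,0,0]]]'|grep -E 'pos'
python3 go.py 678 112.9 98.6 -4.9
python3 - <<'E'
from h import *
o=shot('n'); p=r.sense()['position']*1000; print(p.round(1))
C=cloud('side',o['side'][1])*1000
for z0 in range(84,180,6):
    m=(abs(C[...,0]-678)<30)&(abs(C[...,1]-113)<30)&(C[...,2]>=z0)&(C[...,2]<z0+6); P=C[m]
    if len(P)>2: print(z0,len(P),'x',P[:,0].min().round(1),P[:,0].max().round(1),P[:,0].mean().round(1),'y',P[:,1].mean().round(1),P[:,1].max().round(1))
cv2.imwrite('pics/n_c.png',cv2.resize(o['side'][0][180:280,200:300,::-1],None,fx=5,fy=5))
E
```

```text
position: [0.6782, 0.1136, 0.1623]
t 52.1 tool [678.2 113.6 162.3] yaw -4.96 tilt [0.0008 0.0001] open 13.1 grip 58.7 F [-0.7  0.5  0.2]
  -> shift mm -0.7 -0.1 63.7 turn z -0.06
[678.3 113.9 162.2]
84 40 x 662.0 691.8 676.2 y 117.6 129.4
90 70 x 662.2 693.3 677.8 y 114.1 128.2
108 5 x 675.6 680.3 677.4 y 114.6 117.2
114 8 x 673.3 682.9 677.1 y 115.0 117.2
120 12 x 672.9 682.6 677.9 y 114.9 117.5
126 11 x 672.8 682.6 677.0 y 114.7 116.9
132 9 x 672.9 682.5 677.2 y 115.1 118.3
138 12 x 672.8 682.1 676.8 y 115.4 119.1
144 12 x 672.6 681.5 676.7 y 115.4 117.9
150 7 x 671.6 685.5 678.8 y 118.0 120.5
156 21 x 667.3 686.4 677.5 y 118.5 122.6
162 27 x 664.9 691.3 678.9 y 120.3 127.0
168 42 x 658.4 698.4 676.9 y 121.2 127.3
174 42 x 658.3 698.2 678.4 y 120.8 126.0
```

View pics/n_c.png

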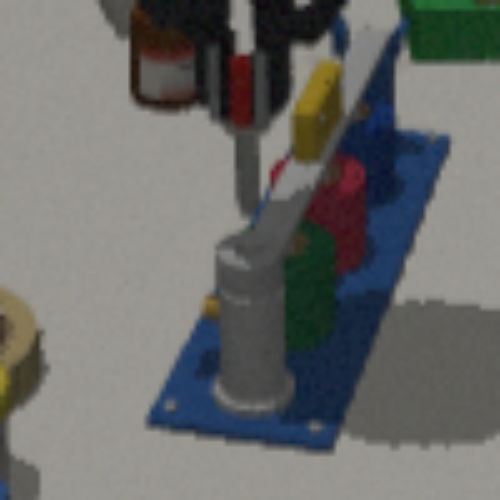

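The crop shows the pin hanging upright at (245,190), just above the knuckle (245,250), centred in x. I'll compare y with the barrel wall.

```bash
python3 -m inch '[[[0,0,0,0,0,0],[0,0,0,0,0,0]]]'|grep -E 'pos'
python3 go.py 678 112.9 98.6 -4.9
python3 - <<'E'
from h import *
acc=[]
for k in range(4):
    im,D=r.camera('side'); C=cloud('side',D)*1000
    q=[]
    for z0,z1,rad in ((25,68,16),(75,88,16),(116,150,5.5)):
        m=(abs(C[...,0]-678)<rad*.75)&(abs(C[...,1]-113)<22)&(C[...,2]>=z0)&(C[...,2]<z1); P=C[m]
        # circle centre y by lsq with known radius, x centre 677.7
        dy=np.sqrt(rad**2-(np.clip(P[:,0]-677.7,-rad*.9,rad*.9))**2)
        q.append(np.median(P[:,1]-dy))
    acc.append(q)
print(np.mean(acc,0).round(2),np.std(acc,0).round(2))
E
python3 go.py 678 112.9 98.6 -4.9
```

```text
position: [0.6782, 0.1141, 0.1616]
t 52.5 tool [678.2 114.1 161.6] yaw -4.92 tilt [0.0003 0.0001] open 13.1 grip 58.7 F [-0.2  0.1 -1.2]
  -> shift mm -1.2 -0.1 63.0 turn z -0.02
[111.3  111.   111.54] [0.15 0.17 0.16]
t 52.6 tool [678.1 114.1 161.4] yaw -4.92 tilt [-0. -0.] open 12.9 grip 58.7 F [ 0.1  0.7 -0.4]
  -> shift mm -1.2 -0.0 62.8 turn z -0.02
```

```bash
python3 -m inch '[[[-0.0004,0,0.006,0,0,0],[0,0,0.006,0,0,0],[0,0,0.006,0,0,0],[0,0,0.006,0,0,0],[0,0,0,0,0,0]]]'|grep -E 'pos|force'
python3 go.py 678.2 113.7 98.6 -4.9
python3 -m inch '[[[0,0,0.005,0,0,0],[0,0,0.005,0,0,0],[0,0,0,0,0,0],[0,0,0,0,0,0]]]'|grep -E 'pos|force'
python3 go.py 678.2 113.7 98.6 -4.9
```

```text
position: [0.6776, 0.1136, 0.1359]
contact_force: [0.2, 0.4, -0.7]
grasp_force: 58.7
t 53.1 tool [677.6 113.6 135.9] yaw -4.92 tilt [-0.0018 -0.0003] open 12.9 grip 58.7 F [ 0.2  0.4 -0.7]
  -> shift mm 0.2 0.6 37.3 turn z -0.02
position: [0.678, 0.1136, 0.1272]
contact_force: [0.3, 0.1, -0.2]
grasp_force: 58.7
t 53.5 tool [678.  113.6 127.2] yaw -4.92 tilt [-0.0003 -0.    ] open 13.1 grip 58.7 F [ 0.3  0.1 -0.2]
  -> shift mm 0.1 0.2 28.6 turn z -0.02
```

```bash
python3 -m inch '[[[0,0,0.005,0,0,0],[0,0,0.005,0,0,0],[0,0,0,0,0,0],[0,0,0,0,0,0]]]'|grep -E 'pos|force'
python3 -m inch '[[[0,0,0.005,0,0,0],[0,0,0.005,0,0,0],[0,0,0,0,0,0],[0,0,0,0,0,0]]]'|grep -E 'pos|force'
python3 go.py 678.2 113.7 98.6 -4.9
```

```text
position: [0.6779, 0.1136, 0.1171]
contact_force: [-0.3, -0.5, 0.4]
grasp_force: 58.7
position: [0.6779, 0.1136, 0.1071]
contact_force: [-0.3, 1.0, 0.8]
grasp_force: 58.7
t 54.4 tool [677.9 113.6 107.1] yaw -4.92 tilt [-0.0005 -0.0001] open 13.1 grip 58.7 F [-0.3  1.   0.8]
  -> shift mm 0.1 0.2 8.5 turn z -0.02
```

```bash
python3 -m inch '[[[0,0,0.003,0,0,0],[0,0,0.003,0,0,0],[0,0,0,0,0,0],[0,0,0,0,0,0]]]'|grep -E 'pos|force'
python3 -m inch '[[[0,0,0.003,0,0,0],[0,0,0.002,0,0,0],[0,0,0,0,0,0],[0,0,0,0,0,0]]]'|grep -E 'pos|force'
python3 go.py 678.2 113.7 98.6 -4.9
```

```text
position: [0.6776, 0.1136, 0.1009]
contact_force: [-3.1, 0.1, -1.5]
grasp_force: 58.6
position: [0.6779, 0.1137, 0.0985]
contact_force: [-8.3, -0.9, 12.8]
grasp_force: 60.4
t 55.1 tool [677.9 113.7  98.5] yaw -4.92 tilt [0.0013 0.0003] open 12.9 grip 60.4 F [-8.3 -0.9 12.8]
  -> shift mm 0.1 0.3 -0.1 turn z -0.02
```

```bash
python3 -m inch '[[[0,0,0.003,0,0,0],[0,0,0,0,0,0],[0,0,0,0,0,0]]]'|grep -E 'pos|force'
python3 -m inch '[[[0,0,-0.003,0,0,0],[0,0,-0.001,0,0,0],[0,0,0,0,0,0]]]'|grep -E 'pos|force'
python3 -m inch '[[[0,0,0,0,0,0],[0,0,0,0,0,0],[0,0,0,0,0,0]]]' 0.4|grep -E 'pos|force|open'
python3 -m inch '[[[0,0,-0.03,0,0,0],[0,0,-0.03,0,0,0],[0,0,-0.03,0,0,0],[0,-0.03,0,0,0,0],[0,-0.04,0,0,0,0]]]'|grep -E 'pos|force'
python3 -m inch '[[[0,-0.04,0,0,0,0],[0,-0.04,0,0,0,0],[0,-0.04,0,0,0,0],[0,-0.04,0,0,0,0],[0,-0.03,0,0,0,0]]]'|grep -E 'pos|force'
python3 - <<'E'
from h import *
o=shot('p')
for n in o:
    C=cloud(n,o[n][1])*1000
    for nm,x,c,w,z0,z1 in (('head',678,113,15,108,150),('flange',678,113,24,84,104),('grip',667,-17,40,104,118),('end',656,-136,20,74,84)):
        m=(abs(C[...,0]-x)<30)&(abs(C[...,1]-c)<w)&(C[...,2]>z0)&(C[...,2]<z1); P=C[m]
        if len(P)>3: print(n,nm,len(P),P.mean(0).round(1),P.min(0).round(1),P.max(0).round(1))
a=cv2.resize(o['top'][0][150:300,140:450,::-1],(620,300)); b=cv2.resize(o['side'][0][150:300,170:360,::-1],(380,300))
cv2.imwrite('pics/p_c.png',np.vstack([a,np.pad(b,((0,0),(0,240),(0,0)))]))
E
python3 q.py q
```

```text
position: [0.6781, 0.1137, 0.0984]
contact_force: [-14.0, -1.9, 27.4]
grasp_force: 62.3
position: [0.6779, 0.1137, 0.0986]
contact_force: [-6.0, -0.4, 7.2]
grasp_force: 59.9
position: [0.6784, 0.1136, 0.0972]
contact_force: [-0.1, -0.6, -1.0]
opening: 0.0343
grasp_force: 0.0
position: [0.6094, 0.1196, 0.1874]
contact_force: [-0.5, -0.4, 0.0]
grasp_force: 0.0
position: [0.4172, 0.136, 0.1875]
contact_force: [0.5, 1.3, 1.0]
grasp_force: 0.0
top head 31 [679.2 111.5 124.3] [672.9 105.3 111.6] [688.  118.  129.6]
top flange 86 [678.3 111.3  92.1] [665.1  90.9  84.4] [694.7 127.6 104. ]
top grip 122 [668.3 -17.  110.5] [660.3 -45.3 105.3] [677.2  11.5 115.9]
top end 116 [ 659.6 -135.2   79.2] [ 645.4 -152.3   74.1] [ 678.4 -117.5   83.8]
side head 56 [676.8 115.3 119.1] [670.7 107.  108.4] [685.1 120.3 126.9]
side flange 118 [676.3 119.2  92.2] [661.6  98.   84.1] [693.1 129.3 103.3]
side grip 76 [665.3 -11.5 109.6] [656.6 -45.2 104.1] [675.6  12.  113.3]
side end 62 [ 655.5 -133.3   78.9] [ 637.4 -152.1   74.5] [ 673.6 -116.6   82.7]
side blue 129 ztop 58.2 circ 651.3 -87.4 26.1 rect 645.7 -86.4 [52. 22.]
side green 178 ztop 58.7 circ 665.0 56.2 23.7 rect 657.1 56.6 [47. 20.]
side red 153 ztop 58.7 circ 658.5 -15.2 24.2 rect 652.8 -14.5 [48. 22.]
```

View pics/p_c.png

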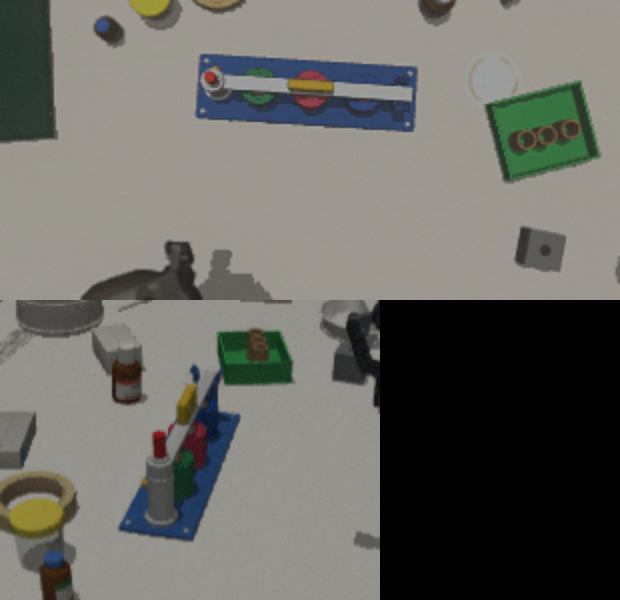

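The pin is home: its head top is at about 126 mm, seen at (210,77) and (160,440). The bar is seated in the fork, the rolls are down, the cores are in the tray and the bottles are untouched. Handing in.

```bash
python3 -c "
from plant import r
print(r.job_done())"
```

```text
the job is handed in; nothing more can be done
None
```

The job is handed in: all three cores are in the tray, all three rolls are down on their spindles, the bar is seated in the fork and the pin is fully home, with the bottles left where they stood.

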